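Switch the game timer off and latch it away in its tin

ROBOT

A 6-joint arm with a two-finger parallel gripper is mounted at the origin on the work surface. World frame = base frame: x ahead of the robot, y to its left, z up, the work surface at z = 0. Lengths are in mm, angles in degrees, forces in N, time in s.
With the tool pointing down it reaches from about 350 to 975 mm from the base axis. Payload 7.1 kg.
Tool frame: the origin (TCP) lies on the front face of the gripper's body, between the roots of the fingers; the fingertips stand 80 mm ahead of it and the grasp point (between the pads) lies 61 mm ahead of it; z points along the fingers, y is the direction in which the jaws open and shut (so a half turn about z gives the same grasp; the last joint's range is limited). The gripper opens to 88 mm and grips with 3 to 60 N. Pads are 20 mm wide; open, the fingers measure 115 mm over their backs; the gripper's body (75 mm by 178 mm) begins 61 mm behind the grasp point.
Start: joints at [-66.291, 24.242, 93.386, -0, 62.372, -1.089], TCP at [262.149, -567.348, 302.675] pointing down, gripper open.
Joint ranges: [-172.04, 172.04], [-51.8, 120.97], [4.93, 147.93], [-75.15, 255.16], [6.16, 154.13], [-145.62, 145.62]. Speed limits (degrees/s): [136.94, 136.94, 172.46, 180, 180, 180].

INTERFACE

Orientations are given as [roll, pitch, yaw] about the fixed x, y, z axes, in that order (R = Rz(yaw) Ry(pitch) Rx(roll)).
In Python, from cell import bot, eyes gives the robot as it stands.
- The arm moves only by the shell command python3 -m inch 'ROWS' [OPENING] [FORCE]. ROWS is JSON, a list that holds one entry, the list of rows, each a list of 6 numbers: the shift along the tool's x, y, z in m, then the turn, a rotation vector about the tool's x, y, z in degrees. A call has 1 to 20 rows; each row shifts and turns the commanded pose from where the row before left it, along the tool's axes as they then stand; what a row does not reach is not made up. A row lasts 1/12 s, in which the tool goes at most 41.7 mm and 7.16 degrees, less where a joint would pass 70% of its speed; a pose out of reach is approached as far as the arm can. A call is refused whole if a number of a shift passes 0.0417 or a number of a turn 7.16, either way. A call with a gripper value outside its range is refused whole. OPENING is the opening, from -1 (shut) to 1 (fully open), so that 0 is half open, set as the call begins (- or left out, the last holds). The fingers move at their own pace and stop on an object; FORCE is the grip in N (left out, the last holds). Time passes only in rows, so rows that do not move let the fingers close. It gives the time, the measured TCP pose, the force and the opening at its end, in the units of the state.
- bot.observe(): the state, without advancing time (a new reading comes with each control period).
- eyes.camera(name): name is "scene" or "top" or "wrist"; returns a dict with "pixels" (480x640x3 uint8, red, green, blue), "mtx" (3x3 intrinsics, pixels), "R" (3x3) and "t" (3): a world point X has camera coordinates R X + t. Camera axes: x right, y down, z forward; pixel columns grow to the right and rows downward; lengths in mm; the calibration is good to about 2 mm. The wrist camera is an equidistant fisheye: a pixel r from the principal point sees the ray r / f radians off the axis. A picture is of the moment at which its call begins. There is no depth.
- bot.hand_in(): hands the job in, once; it reports no verdict.
The state is a dict: "clock": time; "joints": joint angles; "joint_velocities": joint speeds; "effort": joint torques, N m; "position": TCP position; "ee_rot": TCP orientation; "force": force on the tool from outside, world axes, zero at the start; "ft_torque": the same for the moment, N m; "opening": finger opening in mm.
Only numpy, scipy, OpenCV 4.12 (cv2) and the standard library are available. Lean on these libraries where they do the work, as an engineer would, in place of code of your own. Each camera call takes 0.05 s, during which the arm holds its last target.

TASK

Game night is over: flip the running game timer's toggle over to off and lay the timer flat, dial up, in the free half of the tin, setting it down rather than dropping it. Then close the tin's lid all the way, and only then flip the lid's latch down until it snaps flat against the front of the tin. Leave everything else where it stands.

Things in the scene. Friction and masses are not known exactly. Their poses are not given: they have to be found in the camera images.
- timer_center (a point): Centre (half-way up) of the loose game timer: a yellow silicone-sleeved block 104 long (its x) x 54 wide (its y) x 30 mm tall, 0.27 to 0.44 kg. On top, centred 25 mm from the middle towards +x, a round dial (radius 23 mm) stands 4 mm proud; 30 mm from the middle towards -x stands the toggle lever. It stands on the games board, dial up, at any yaw; grip it across its width
- switch (a joint): Toggle lever angle (rad): 0 = off, leaning 0.45 rad away from the dial; 0.9 = on, leaning 0.45 towards it. Starts on. A weighted tumbler: past upright (0.45) it falls over to that end and stays. Steel bat with black tip, 25 mm long, 5 mm thick, 11 mm wide, pivoting about the timer's y axis at the top face (15 mm above timer_center, 30 mm towards -x). Under 0.3 N at its tip moves it
- switch_tip (a point): Tip of the timer's toggle lever, 25 mm from its pivot
- tin: Grey aluminium tin, fixed. Origin: centre of its underside; x to its back (hinge side), y left, z up. 140 (x) x 280 (y) x 68 mm high, walls and floor 4 mm. A 3 mm divider, top at z = 28 mm, along x at y = 0 makes two bays, 132 (x) x 134 mm (y), centred at y = +69 and -69 mm. One holds a domino box; the free half only a flat score pad. The timer fits there lengthwise along x, either way round
- lid (a joint): Angle (rad) of the tin's lid: 0 = shut, 1.95 = fully open; starts open, a little past upright. Its stiff hinge holds it at any angle (about 3 N at the free edge pushes it)
- lid_hinge (a point): Middle of the lid's hinge axis, along the tin's y (tin frame x +70, y 0, z +68 mm). The point turns with the lid: the lid plate reaches 144 mm along its -x and 144 mm to each side in y, its outer face 3 mm along its +z. With the lid open, the latch sticks out 50 mm beyond the middle of its free edge: push the lid beside it
- lid_edge (a point): Middle of the lid's free edge, on its outer face, 140 mm from the hinge axis
- latch (a joint): Angle (rad) of the steel latch flap hinged to the lid's front edge: 0 = snapped down flat against the tin's front, 1.75 = open, standing out from the lid's edge (10 degrees above level when the lid is shut). A spring drives it to the end nearer to it, changing over half-way. About 1 N at the lip moves it. It starts open
- latch_pivot (a point): Middle of the latch's hinge axis, along the tin's y (with the lid shut at tin frame x -76.5, y 0, z +68 mm). The flap is 60 mm wide (y), 51 mm long, 3 mm thick; closed it hangs straight down, its outer face 2.5 mm in front of this axis
- latch_lip (a point): Thumb lip at the free end of the latch flap, 47 mm from its pivot
- board: Wooden games board 250 x 250 x 10 mm, fixed to the shelf; origin at the centre of its underside. The timer, the dice cup, the marble jar and one cube stand on it
- domino_box_center (a point): Centre of the loose wooden domino box lying in one bay of the tin, 105 (along the tin's x) x 78 x 44 mm, 0.3 kg. It stays there
- score_pad_center (a point): Centre of the score pad lying on the floor of the free bay, 118 (along the tin's x) x 100 x 4 mm, 0.15 kg; the timer is laid on top of it
- dice_cup_center (a point): Centre (half-way up) of the black plastic dice cup, standing open, radius 36 mm at the rim, 92 mm tall, on the board. Bystander
- marble_jar_center (a point): Centre (half-way up) of the glass marble jar with steel screw cap, radius 40 mm, 108 mm tall, on the board. Bystander
- cube1_center (a point): Centre of a green wooden cube, 45 mm, on the board. Bystander
- cube2_center (a point): Centre of a second such cube, on the shelf between board and tin. Bystander
- cube3_center (a point): Centre of a third such cube, on the shelf between board and tin. Bystander
- cube4_center (a point): Centre of a fourth such cube, on the shelf between board and tin. Bystander
There are look-alikes about, which are no part of the job. There is more than one size of the part that bears timer_center; the job needs the largest.

How it is judged:
By the outcome, as a careful person would: the job done as asked, in the order asked, and still so for the second after the job is handed in, with the robot touching nothing.
It also fails if it takes over 64 s, if anything falls off the work surface, if the arm or the gripper's body presses on something with over 40 N, if the wrist force passes 120 N, or if a joint passes its speed limit or range.

## Working session

There is one attempt and no reset: what is moved stays moved. The work goes in short steps, Python scripts to look and compute and a shell command to move; the robot and the scene stay as the last step left them, time stands still between calls to the robot, and variables do not carry over. Pictures are saved under pics/ and viewed, and the job is handed in when it is done.

```bash
ls; mkdir -p pics; python3 - <<'E'
from cell import bot, eyes
import cv2
print(bot.observe())
for n in ("scene","top","wrist"):
    c=eyes.camera(n); cv2.imwrite(f"pics/{n}0.png",c["pixels"][:,:,::-1]); print(n,c["mtx"].round(1).tolist(),c["R"].round(4).tolist(),c["t"].round(1).tolist())
E
```

```text
pics
{'clock': 0.0, 'joints': array([-6.62902353e+01,  2.42842859e+01,  9.34303797e+01,  1.71051584e-04,
        6.23712383e+01, -1.09079684e+00]), 'joint_velocities': array([-0.10658419, -0.00943129,  0.05655607, -0.1278066 ,  0.11313246,
        0.13927056]), 'effort': array([ 5.31624173e-04, -5.44612062e+01, -2.73669845e+01,  6.42800331e-02,
        2.27192586e-02, -1.20452492e-04]), 'position': array([ 261.99609308, -566.97163848,  301.91040238]), 'ee_rot': array([-1.79914115e+02, -1.78673811e-03,  2.48004808e+01]), 'force': array([ 0.42862593,  0.23320376, -0.05723283]), 'ft_torque': array([ 0.0045616 , -0.0084815 ,  0.01754638]), 'opening': 87.86022440144728}
scene [[480.3, 0.0, 320.8], [0.0, 480.3, 246.8], [0.0, 0.0, 1.0]] [[0.8841, 0.4673, -0.0084], [0.3505, -0.6748, -0.6494], [-0.3091, 0.5712, -0.7604]] [-460.3, -132.0, 1156.1]
top [[458.8, 0.0, 320.7], [0.0, 458.8, 240.0], [0.0, 0.0, 1.0]] [[0.0034, -0.9995, -0.0307], [-0.9916, 0.0006, -0.1291], [0.1291, 0.0309, -0.9912]] [23.3, 512.3, 882.1]
wrist [[371.6, 0.0, 321.7], [0.0, 371.6, 237.8], [0.0, 0.0, 1.0]] [[0.4194, -0.9078, -0.0003], [-0.8744, -0.404, 0.2686], [-0.244, -0.1124, -0.9632]] [-623.8, -32.2, 389.5]
```

View pics/scene0.png

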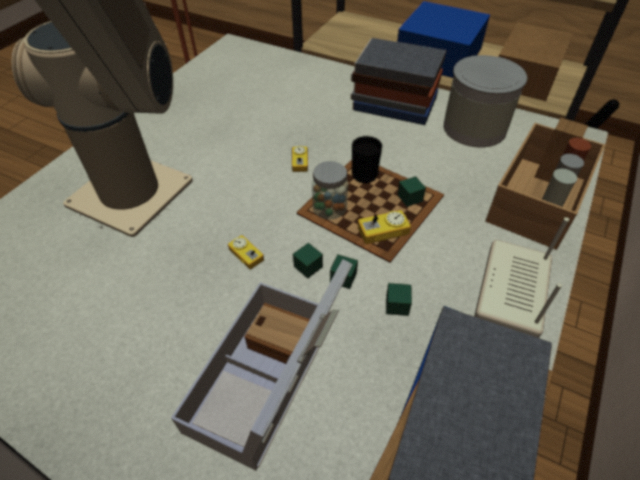

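View pics/top0.png

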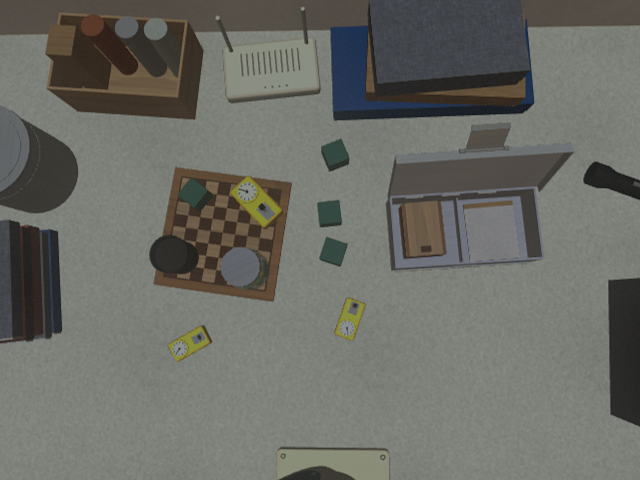

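View pics/wrist0.png

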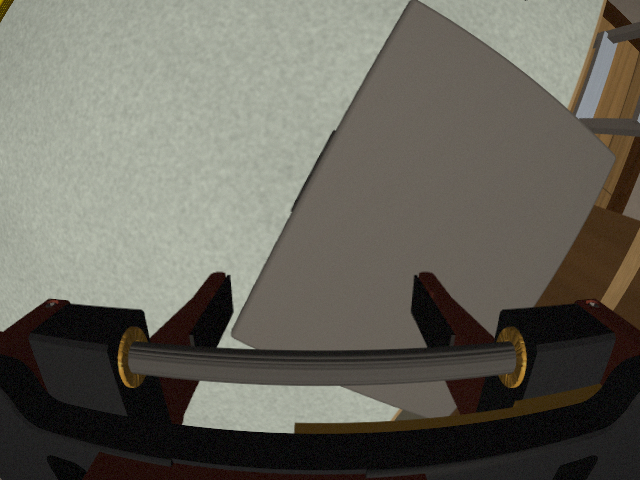

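The top view shows the big timer on the board at about (256,201), and smaller ones at (190,343) and (350,319). The tin spans (390–542, 190–270), with its lid standing open at the back and the latch at (488,137). The free bay is the right one, at (492,232). The scene view shows the same timer at (385,225). Next I'll zoom in and measure.

```bash
cat > h.py <<'E'
import numpy as np, cv2
from cell import bot, eyes
def ray(c,u,v):
    K=c["mtx"]; d=np.array([(u-K[0,2])/K[0,0],(v-K[1,2])/K[1,1],1.])
    if c.get("fish"):
        r=np.hypot(d[0],d[1]); d=np.array([d[0]/r*np.sin(r),d[1]/r*np.sin(r),np.cos(r)]) if r>1e-9 else np.array([0,0,1.])
    R=np.array(c["R"]); t=np.array(c["t"]); d=R.T@d
    return -R.T@t, d/np.linalg.norm(d)
def onz(c,u,v,z):
    o,d=ray(c,u,v); return o+d*(z-o[2])/d[2]
def tri(*obs):
    A=np.zeros((3,3));b=np.zeros(3);rs=[ray(*o) for o in obs]
    for o,d in rs:
        P=np.eye(3)-np.outer(d,d);A+=P;b+=P@o
    X=np.linalg.solve(A,b)
    return X,[round(float(np.linalg.norm((np.eye(3)-np.outer(d,d))@(X-o))),1) for o,d in rs]
def cam(n,save=None):
    c=eyes.camera(n); c["fish"]=(n=="wrist")
    if save: cv2.imwrite(f"pics/{save}.png",c["pixels"][:,:,::-1])
    return c
def proj(c,X):
    p=c["R"]@np.array(X,float)+c["t"]; K=c["mtx"]
    if c.get("fish"):
        r=np.hypot(p[0],p[1]);th=np.arctan2(r,p[2]);q=p[:2]/r*th
    else: q=p[:2]/p[2]
    return np.array([K[0,0]*q[0]+K[0,2],K[1,1]*q[1]+K[1,2]])
def crop(c,x0,y0,w,h,s,name):
    im=c["pixels"][y0:y0+h,x0:x0+w,::-1]; cv2.imwrite(f"pics/{name}.png",cv2.resize(im,None,fx=s,fy=s,interpolation=cv2.INTER_CUBIC))
E
python3 - <<'E'
from h import *
t=cam("top"); s=cam("scene")
crop(t,150,160,150,150,5,"t_board"); crop(t,380,115,200,160,4,"t_tin")
crop(s,290,120,160,140,5,"s_board"); crop(s,165,250,200,220,3,"s_tin")
for n,c in(("t",t),("s",s)):
    hsv=cv2.cvtColor(c["pixels"],cv2.COLOR_RGB2HSV)
    m=cv2.inRange(hsv,(22,140,90),(35,255,255)); 
    m=cv2.morphologyEx(m,cv2.MORPH_CLOSE,np.ones((9,9)))
    for k in cv2.findContours(m,0,1)[0]:
        if cv2.contourArea(k)>100: print(n,cv2.contourArea(k),cv2.minAreaRect(k))
E
```

```text
t 698.5 ((188.7615509033203, 343.20770263671875), (19.473451614379883, 38.822872161865234), 60.2551155090332)
t 709.0 ((349.52618408203125, 318.5092468261719), (19.969205856323242, 38.44072341918945), 19.440034866333008)
t 1249.0 ((255.50003051757812, 201.00001525878906), (50.20458221435547, 26.162948608398438), 45.0)
s 374.5 ((244.75001525878906, 250.25001525878906), (32.526912689208984, 19.091880798339844), 45.0)
s 750.5 ((384.4905090332031, 225.1021728515625), (24.962797164916992, 48.69206237792969), 76.86598205566406)
s 193.0 ((299.0, 157.5), (19.0, 14.0), 90.0)
```

```bash
cd pics; python3 -c "
import cv2
a=[cv2.imread(x+'.png') for x in('t_board','s_board','t_tin','s_tin')]
for i in a: print(i.shape)"
```

```text
(750, 750, 3)
(700, 800, 3)
(640, 800, 3)
(660, 600, 3)
```

View pics/t_board.png

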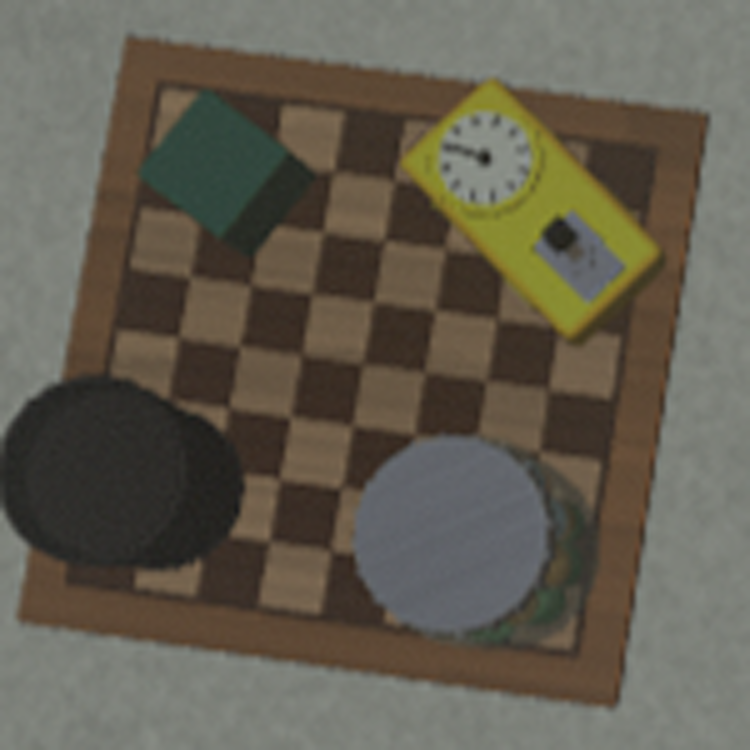

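View pics/s_board.png

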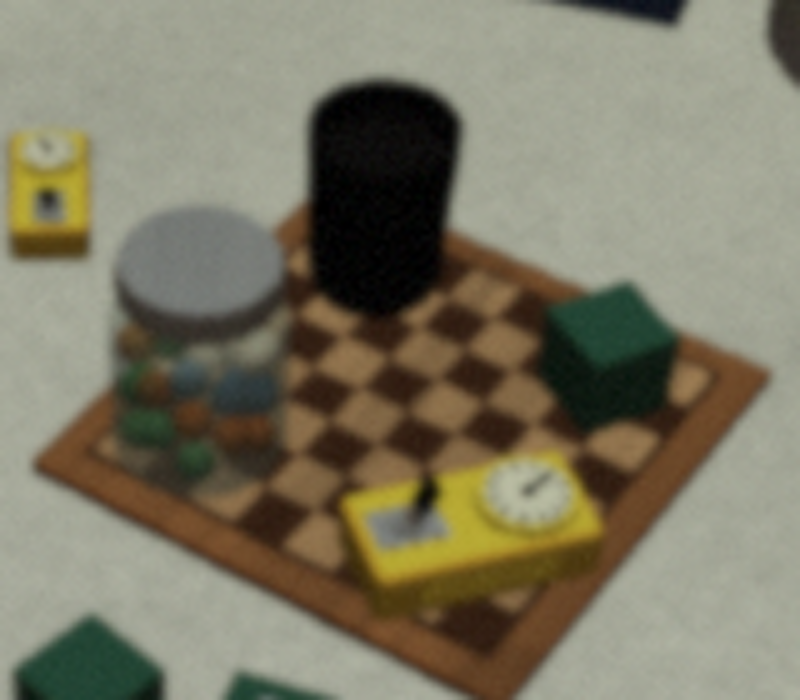

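View pics/t_tin.png

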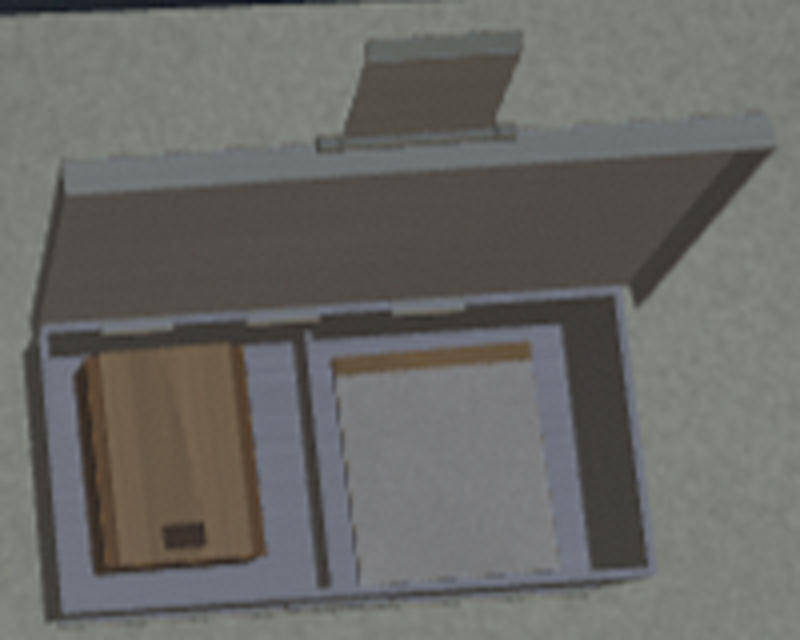

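View pics/s_tin.png

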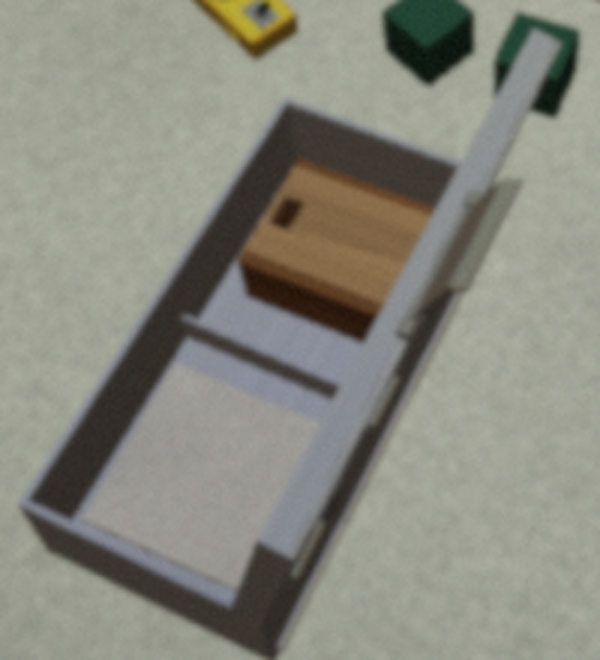

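```bash
python3 - <<'E'
from h import *
t=cam("top"); s=cam("scene")
print("cams",(-t["R"].T@t["t"]).round(),(-s["R"].T@s["t"]).round())
T=lambda x,y:(t,150+x/5,160+y/5); S=lambda x,y:(s,290+x/5,120+y/5)
TT=lambda x,y:(t,380+x/4,115+y/4); SS=lambda x,y:(s,165+x/3,250+y/3)
def p(n,*o):
    X,e=tri(*o); print(n,X.round(1),e); return X
A=p("A",T(492,80),S(603,535));B=p("B",T(403,160),S(562,455))
C=p("C",T(661,248),S(375,588));D=p("D",T(573,333),S(343,500))
m=(A+B+C+D)/4;print("top centre",m.round(1),"len",np.linalg.norm((A+B-C-D)/2),"wid",np.linalg.norm((A+C-B-D)/2),"yaw",np.degrees(np.arctan2(*((A+B-C-D)[[1,0]]))))
dial=p("dial",T(485,158),S(527,492)); tip=p("tip",T(560,236),S(430,485)); cube=p("cube1 top",T(222,165),S(612,325)); jar=p("jar top",T(455,535),S(202,257)); cup=p("cup top",T(95,472),S(385,125))
print("tin")
FL=p("rim front-left",TT(55,612),SS(287,103)); FR=p("rim front-right",TT(652,573),SS(28,507)); 
BR=p("rim back-right",TT(625,290),SS(278,655));BL=p("rim back-left ", TT(45,330),SS(455,160))
p("divider front",TT(322,583),SS(188,320)); p("lid edge R",TT(770,118),SS(268,545)); p("lid edge L",TT(65,160),SS(545,35))
p("pad FL",TT(360,583),SS(180,362)); p("pad FR",TT(555,568),SS(78,515)); p("dom FL",TT(105,570),SS(300,160))
p("latch lip",TT(520,35),SS(462,287));p("latch lip L",TT(368,42),SS(518,182))
for n,uv in(("c3",(335,155)),("c2",(330,213)),("c4",(333,251))): print(n,onz(t,*uv,45).round(1))
E
```

```text
cams [394.  -4. 941.] [ 811. -534.  790.]
A [646.2 173.7  30.1] [1.2, 1.2]
B [612.8 209.4  31.3] [1.5, 1.5]
C [573.8 101.7  31.1] [1.0, 1.0]
D [540.1 137.4  34.7] [0.9, 0.9]
top centre [593.2 155.6  31.8] len 102.22568384184542 wid 49.06283319243381 yaw 44.76598700715628
dial [610.6 173.5  40.2] [0.7, 0.7]
tip [576.3 140.5  57.8] [2.3, 2.3]
cube1 top [606.9 278.2  50.1] [2.0, 2.0]
jar top [454.2 167.2 114.9] [2.1, 2.1]
cup top [478.4 306.3  97.9] [1.7, 1.7]
tin
rim front-left [ 455.  -117.4   55.3] [0.1, 0.1]
rim front-right [ 475.1 -397.9   59.6] [2.0, 2.0]
rim back-right [ 619.9 -398.    43.1] [6.0, 6.0]
rim back-left  [ 582.2 -116.    79.9] [7.0, 7.0]
divider front [ 471.2 -256.1   18. ] [1.4, 1.4]
lid edge R [ 642.9 -391.2  211.4] [2.8, 2.8]
lid edge L [ 627.  -106.2  211.2] [2.8, 2.8]
pad FL [ 474.4 -277.3    3.9] [1.3, 1.3]
pad FR [ 480.1 -376.5    5.3] [1.3, 1.3]
dom FL [ 477.6 -143.2   40.7] [1.2, 1.2]
latch lip [ 665.6 -275.2  251.1] [0.3, 0.3]
latch lip L [ 663.3 -217.3  250.3] [0.1, 0.1]
c3 [683.7  -4.5  45. ]
c2 [564.8   5.5  45. ]
c4 [489.   -0.5  45. ]
```

```bash
cat >> h.py <<'E'
from scipy.spatial.transform import Rotation as Ro
def delta(goal,yaw,o=None):
    "tool-down goal TCP: tool-frame shift (mm) and yaw turn (about tool z)"
    o=o or bot.observe(); R=Ro.from_euler("xyz",o["ee_rot"],degrees=True)
    d=R.inv().apply(np.array(goal)-o["position"]); G=Ro.from_euler("xyz",[180,0,yaw],degrees=True)
    print("pos",o["position"].round(1),"rot",o["ee_rot"].round(2),"F",o["force"].round(1),"t",round(o["clock"],2),"open",round(o["opening"],1))
    print("tool shift mm",d.round(1),"turn",np.degrees(1)*(R.inv()*G).as_rotvec().round(4))
E
python3 - <<'E'
from h import *
t=cam("top"); s=cam("scene")
T=lambda x,y:(t,150+x/5,160+y/5); S=lambda x,y:(s,290+x/5,120+y/5)
for z in (36,40):
    q=[onz(*T(*a),z) for a in((492,80),(403,160),(661,248),(573,333))]; print(np.mean(q,0).round(1))
    q=[onz(*S(*a),z) for a in((603,535),(562,455),(375,588),(343,500))]; print("s",np.mean(q,0).round(1))
delta([605,165,230],45)
E
```

```text
[591.7 154.4  36. ]
s [594.8 152.2  36. ]
[590.8 153.7  40. ]
s [595.9 148.6  40. ]
pos [ 262.2 -567.3  302.6] rot [-180.    -0.    24.8] F [ 0.4  0.5 -0.5] t 0.45 open 87.6
tool shift mm [ 618.4 -521.    72.7] turn [-5.72957795e-03 -0.00000000e+00 -2.02024919e+01]
```

```bash
python3 -m inch '[[[0.031,-0.026,0.001,0,0,0],[0.031,-0.026,0.001,0,0,0],[0.031,-0.026,0.001,0,0,0],[0.031,-0.026,0.001,0,0,0],[0.031,-0.026,0.001,0,0,0],[0.031,-0.026,0.001,0,0,0],[0.031,-0.026,0.001,0,0,0],[0.031,-0.026,0.001,0,0,0],[0.031,-0.026,0.001,0,0,0],[0.031,-0.026,0.001,0,0,0],[0.031,-0.026,0.001,0,0,0],[0.031,-0.026,0.001,0,0,0],[0.031,-0.026,0.001,0,0,0],[0.031,-0.026,0.001,0,0,0],[0.031,-0.026,0.001,0,0,0],[0.031,-0.026,0.001,0,0,0],[0.031,-0.026,0.001,0,0,0],[0.031,-0.026,0.001,0,0,0],[0.031,-0.026,0.001,0,0,0],[0.031,-0.026,0.001,0,0,0]]]' -1 20
python3 -m inch '[[[0,0,0.015,0,0,-6.8],[0,0,0.015,0,0,-6.8],[0,0,0.015,0,0,-6.6],[0,0,0,0,0,0],[0,0,0,0,0,0]]]'
python3 - <<'E'
from h import *
w=cam("wrist","w1"); delta([605,165,230],45)
E
```

```text
clock: 2.12
position: [607.4, 166.8, 282.7]
ee_rot: [180.0, -0.0, 24.8]
force: [0.2, 0.2, 0.5]
opening: 0.5
clock: 2.53
position: [606.5, 164.7, 237.1]
ee_rot: [-179.9, 0.1, 44.8]
force: [-0.2, 0.2, 0.5]
opening: 0.4
pos [607.  164.7 238. ] rot [180.     0.    44.78] F [ 1.1 -0.3  0.4] t 2.58 open 0.6
tool shift mm [-1.2 -1.7  8. ] turn [ 0.          0.         -0.21772396]
```

View pics/w1.png

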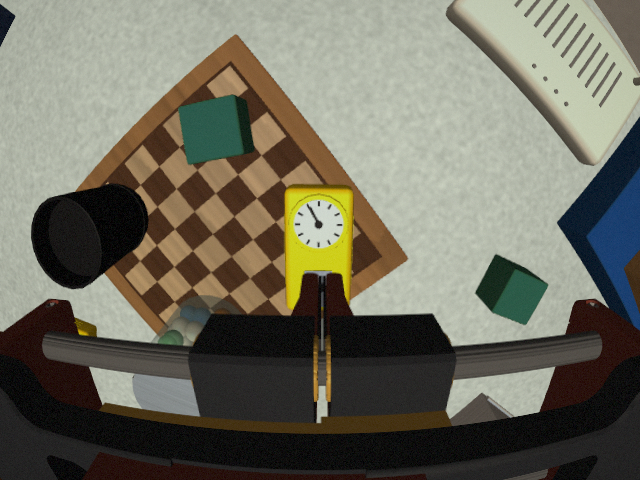

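The wrist view shows the dial at (319,224). The timer's far end is at row 186 and its sides at columns 286 and 353. It is aligned with the tool, and the closed fingers (323,275) are right above the lever area.

```bash
python3 - <<'E'
from h import *
w=cam("wrist"); t=cam("top"); crop(w,270,170,100,120,5,"w1c")
T=lambda x,y:(t,150+x/5,160+y/5)
print("dial",tri((w,319,224),T(485,158)))
print("A",tri((w,352,187),T(492,80)),"B",tri((w,286,187),T(403,160)))
hsv=cv2.cvtColor(w["pixels"],cv2.COLOR_RGB2HSV); m=cv2.inRange(hsv,(22,140,90),(35,255,255))
for r in(200,250): 
    x=np.where(m[r,250:400])[0]+250; a,b=onz(w,x[0],r,40),onz(w,x[-1],r,40); print(r,x[0],x[-1],a.round(1),b.round(1),np.linalg.norm(a-b))
o=bot.observe(); print(o["position"])
d=onz(w,319,224,44); c=d[:2]-25*np.array([.7071,.7071]); print("dial44",d,"centre",c)
e=(onz(w,286,187,40)+onz(w,352,187,40))/2; print("end mid",e, e[:2]-52*.7071)
E
```

```text
dial (array([610.001428  , 172.17877346,  42.21727901]), [0.7, 0.7])
A (array([646.86996048, 172.73501282,  27.26560881]), [1.2, 1.2]) B (array([611.56187158, 208.95981443,  30.28065211]), [0.3, 0.3])
200 284 352 [604.7 203.6  40. ] [641.2 166.7  40. ] 51.981106039077495
250 284 351 [575.5 176.1  40. ] [612.9 138.5  40. ] 53.001614286037636
[607.49313906 164.6920107  238.88844342]
dial44 [610.75600201 171.96015116  44.        ] centre [593.07850201 154.28265116]
end mid [630.62918261 191.67421579  40.        ] [593.85998261 154.90501579]
```

View pics/w1c.png

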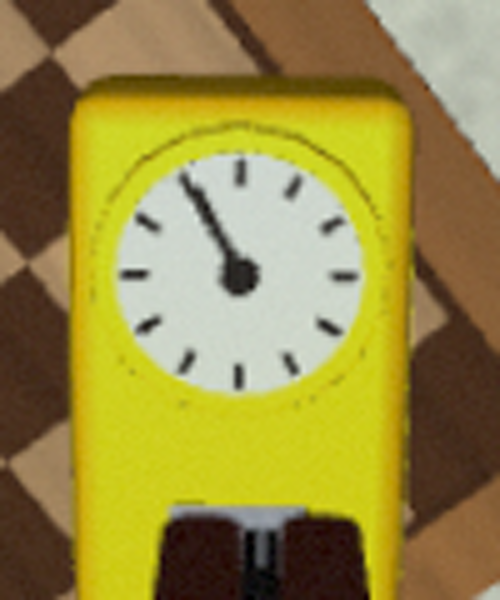

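```bash
python3 -m inch '[[[-0.014,-0.003,0.03,0,0,0],[0,0,0.035,0,0,0],[0,0,0.03,0,0,0],[0,0,0.0115,0,0,0],[0,0,0,0,0,0],[-0.005,0,0,0,0,0],[-0.005,0,0,0,0,0],[-0.005,0,0,0,0,0],[-0.005,0,0,0,0,0],[-0.005,0,0,0,0,0],[-0.004,0,0,0,0,0],[0,0,0,0,0,0],[0,0,0,0,0,0]]]'
python3 - <<'E'
from h import *
t=cam("top"); s=cam("scene"); crop(s,340,190,90,70,8,"s2")
E
python3 -m inch '[[[0.01,0,0,0,0,0],[0.01,0,0,0,0,0],[0,0,-0.03,0,0,0],[0,0,-0.04,0,0,0],[0.03,0,-0.04,0,0,0],[0.03,0,0,0,0,0],[0.02,0,0,0,0,0],[0,0,0,0,0,0],[0,0,0,0,0,0]]]' 1
python3 - <<'E'
from h import *
w=cam("wrist","w3");t=cam("top"); s=cam("scene"); crop(s,340,190,90,70,8,"s3"); crop(t,220,165,75,75,8,"t3");print(bot.observe()["position"])
E
```

```text
clock: 3.77
position: [574.6, 136.3, 131.7]
ee_rot: [180.0, -0.0, 45.0]
force: [0.6, 0.6, 0.9]
opening: 0.3
clock: 4.62
position: [641.7, 204.7, 233.9]
ee_rot: [-180.0, 0.0, 45.1]
force: [-1.4, 0.5, -0.3]
opening: 56.9
[640.45278757 203.08623602 233.5078312 ]
```

View pics/s2.png

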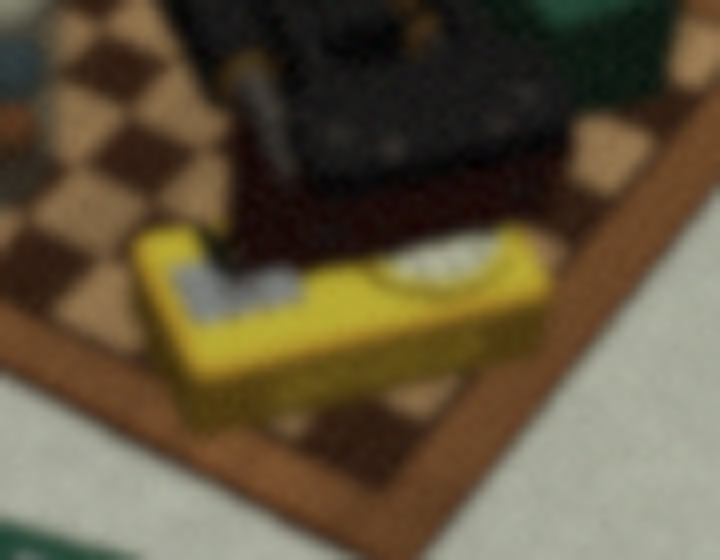

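View pics/s3.png

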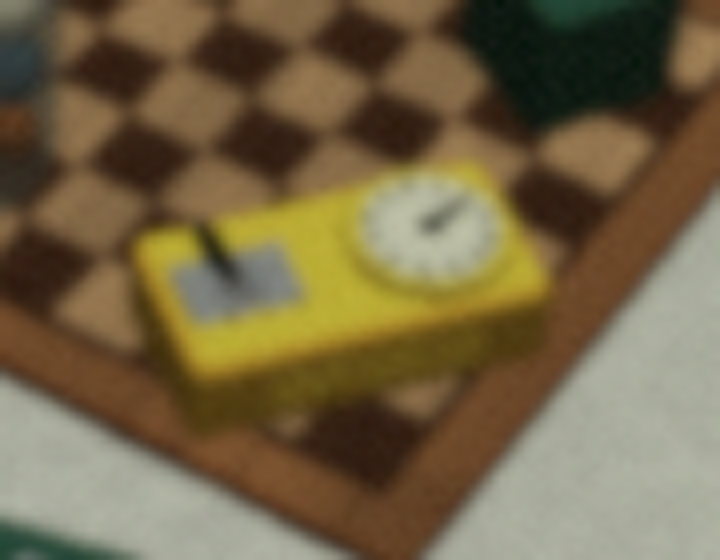

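View pics/w3.png

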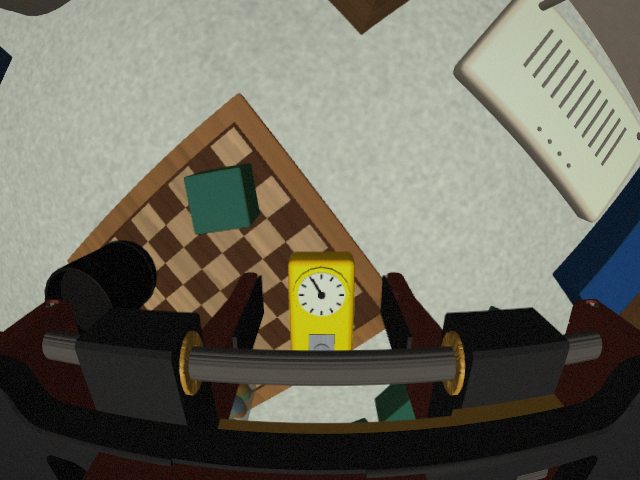

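Toggle is off: in the scene crop the lever leans left, from base (235,280) to tip (205,232), away from the dial. The timer hasn't moved. Next is the grasp.

```bash
python3 - <<'E'
from h import *
w=cam("wrist"); 
d=onz(w,321,294.5,44); print("dial",d)
hsv=cv2.cvtColor(w["pixels"],cv2.COLOR_RGB2HSV); m=cv2.inRange(hsv,(22,140,90),(35,255,255))
q=[]
for r in(275,335): 
    x=np.where(m[r,270:370])[0]+270; a,b=onz(w,x[0],r,40),onz(w,x[-1],r,40); q.append((a+b)/2);print(r,x[0],x[-1],a.round(1),b.round(1),np.linalg.norm(a-b))
v=q[0]-q[1]; print("yaw",np.degrees(np.arctan2(v[1],v[0]))); u=v/np.linalg.norm(v); print("centre from dial",(d-25*u).round(1))
delta([596,157.5,94],44.6)
E
```

```text
dial [604.66808377 169.06162809  44.        ]
275 289 353 [597.4 197.8  40. ] [633.4 161.8  40. ] 50.92934235305998
335 290 352 [557.4 159.3  40. ] [594.9 121.9  40. ] 52.89270141994213
yaw 44.94546288593207
centre from dial [587.  151.4  44. ]
pos [640.6 203.  233.7] rot [-1.7995e+02  1.1000e-01  4.4980e+01] F [-0.2 -0.5 -0. ] t 4.82 open 73.3
tool shift mm [-63.4   0.7 139.8] turn [-0.0515662   0.10886198  0.37815214]
```

```bash
python3 -m inch '[[[-0.022,0,0.01,0,0,0],[-0.022,0,0.02,0,0,0],[-0.022,0.0005,0.03,0,0,0],[0,0,0.03,0,0,0],[0,0,0.025,0,0,0],[0,0,0.015,0,0,0],[0,0,0.01,0,0,0],[0,0,0,0,0,0]]]' 1
python3 - <<'E'
from h import *
s=cam("scene"); crop(s,310,130,130,120,6,"s4"); delta([593,155.5,94],45)
E
```

```text
clock: 5.48
position: [593.7, 155.8, 92.4]
ee_rot: [-179.9, 0.2, 45.0]
force: [0.5, 0.1, -0.6]
opening: 87.9
pos [594.6 156.1  93.8] rot [-1.7994e+02  1.0000e-01  4.4970e+01] F [ 0.3  0.5 -0. ] t 5.53 open 87.6
tool shift mm [-1.5 -0.7 -0.2] turn [-0.06302536  0.1031324  -0.02864789]
```

View pics/s4.png

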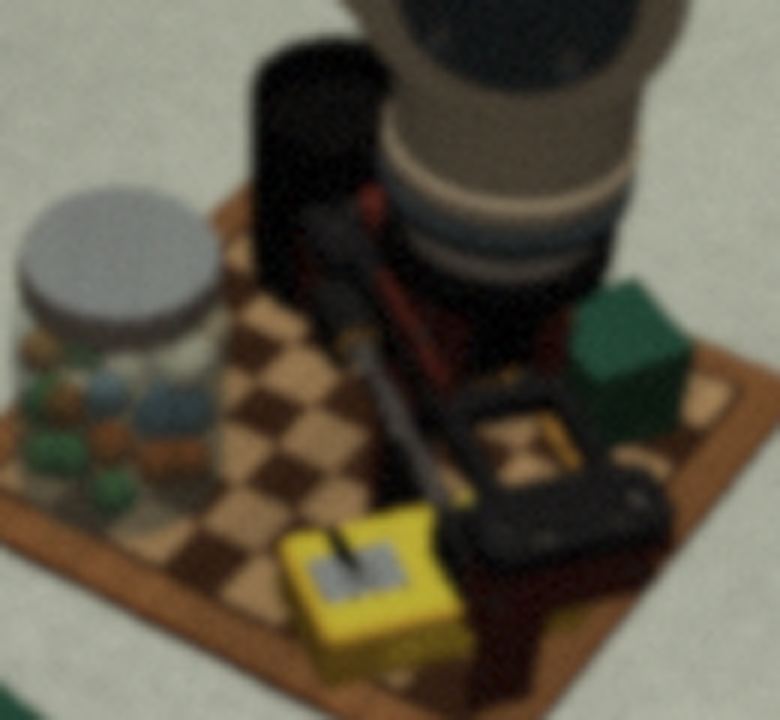

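Fingers straddle the timer, clear of jar and cube. I'll shift slightly towards the middle, then grip and lift.

```bash
python3 -m inch '[[[-0.004,0,0,0,0,0],[0,0,0,0,0,0],[0,0,0,0,0,0],[0,0,0,0,0,0],[0,0,0,0,0,0],[0,0,0,0,0,0],[0,0,0,0,0,0],[0,0,0,0,0,0]]]' -1 35
python3 -m inch '[[[0,0,-0.01,0,0,0],[0,0,-0.02,0,0,0],[0,0,-0.03,0,0,0],[0,0,-0.035,0,0,0],[0,0,-0.035,0,0,0],[0,0,-0.03,0,0,0],[0,0,-0.02,0,0,0],[0,0,0,0,0,0]]]'
python3 - <<'E'
from h import *
s=cam("scene"); crop(s,310,90,130,120,6,"s5"); w=cam("wrist","w5"); delta([530,-328,274],4)
E
```

```text
clock: 6.2
position: [592.5, 154.1, 95.1]
ee_rot: [-180.0, -0.0, 45.0]
force: [-1.3, 1.4, 5.8]
opening: 53.3
clock: 6.87
position: [594.3, 154.2, 279.6]
ee_rot: [179.7, -0.4, 45.0]
force: [0.2, 0.5, -3.7]
opening: 54.0
pos [592.1 153.7 274.6] rot [ 1.7997e+02 -3.0000e-02  4.5000e+01] F [-0.7 -0.4 -3.6] t 6.97 open 53.7
tool shift mm [-384.5  296.7    0.5] turn [ 1.14591559e-02 -4.01070457e-02  4.10008598e+01]
```

View pics/s5.png

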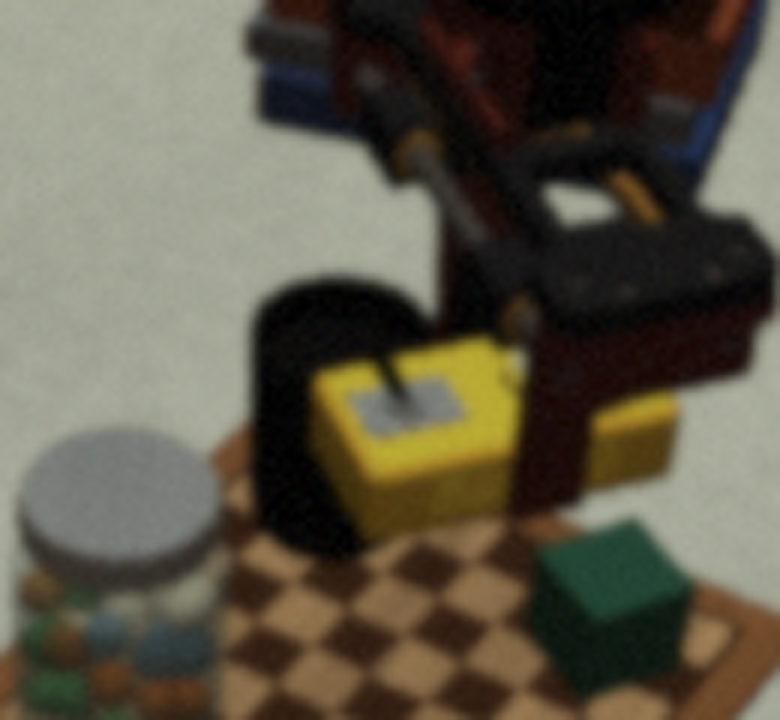

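View pics/w5.png

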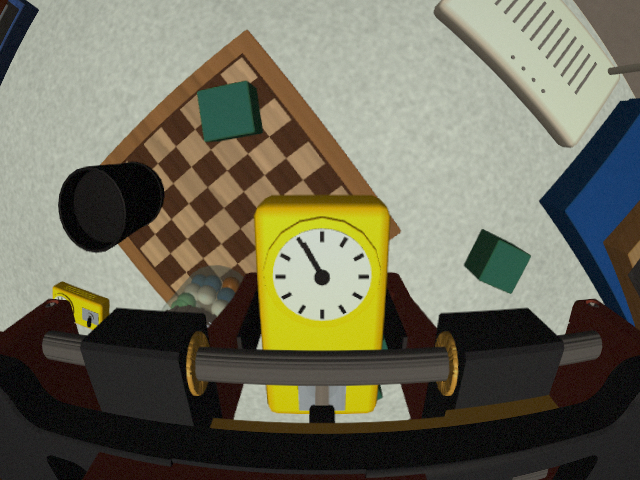

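```bash
python3 -m inch '[[[-0.02,0.015,-0.003,0,0,0],[-0.03,0.022,-0.003,0,0,0],[-0.033,0.024,-0.003,0,0,0],[-0.033,0.024,0,0,0,0],[-0.033,0.024,0,0,0,0],[-0.033,0.024,0,0,0,0],[-0.033,0.024,0,0,0,0],[-0.033,0.024,0,0,0,0],[-0.033,0.024,0,0,0,0],[-0.033,0.024,0,0,0,0],[-0.033,0.024,0,0,0,0],[-0.03,0.018,0,0,0,0],[-0.018,0.006,0,0,0,6.8],[0,0,0,0,0,6.8],[0,0,0,0,0,6.8],[0,0,0,0,0,6.8],[0,0,0,0,0,6.8],[0,0,0,0,0,7],[0,0,0,0,0,0],[0,0,0,0,0,0]]]'
python3 - <<'E'
from h import *
w=cam("wrist","w6"); t=cam("top","t6"); s=cam("scene","s6"); delta([530,-328,274],4)
E
```

```text
clock: 8.63
position: [508.1, -320.9, 281.3]
ee_rot: [-179.9, 0.2, 4.2]
force: [-0.0, 0.4, -3.7]
opening: 53.8
pos [ 508.6 -321.1  282.5] rot [-1.7994e+02  8.0000e-02  4.1500e+00] F [-0.3 -0.  -3.6] t 8.78 open 53.7
tool shift mm [20.8  8.4  8.5] turn [-0.05729578  0.07448451  0.1546986 ]
```

View pics/w6.png

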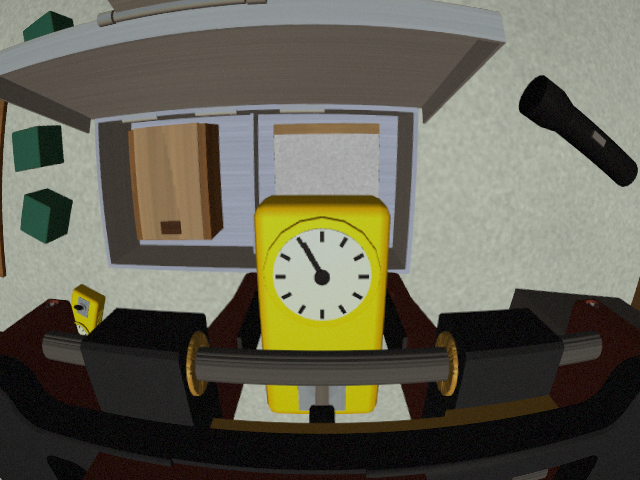

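View pics/t6.png

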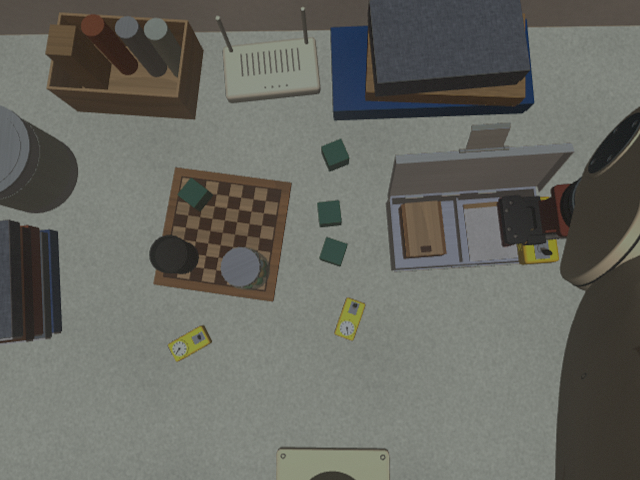

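The wrist view shows the whole tin: rim corners near (97,118), (417,108), (410,272), (108,270), pad at (326,160), divider at column 256. I'll zoom in for corner pixels.

```bash
python3 - <<'E'
import cv2
im=cv2.imread("pics/w6.png")
cv2.imwrite("pics/w6a.png",cv2.resize(im[95:285,80:270],None,fx=4,fy=4,interpolation=cv2.INTER_CUBIC)[:600])
cv2.imwrite("pics/w6a2.png",cv2.resize(im[225:285,80:270],None,fx=4,fy=4,interpolation=cv2.INTER_CUBIC))
cv2.imwrite("pics/w6b.png",cv2.resize(im[90:285,240:430],None,fx=3,fy=3,interpolation=cv2.INTER_CUBIC))
E
```

```text
(no output)
```

View pics/w6a2.png

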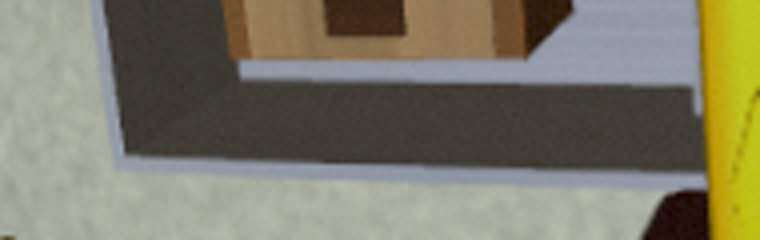

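View pics/w6b.png

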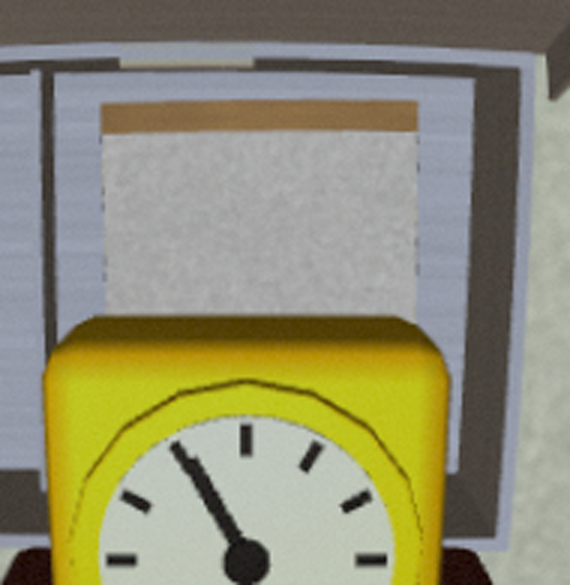

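View pics/w6a.png

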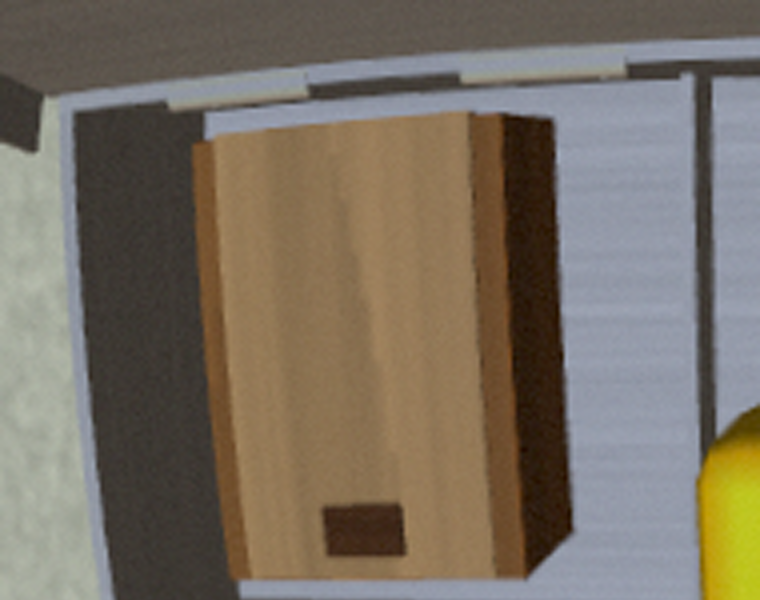

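```bash
python3 - <<'E'
from h import *
w=cam("wrist"); t=cam("top")
TT=lambda x,y:(t,380+x/4,115+y/4)
px=dict(FL=(108.7,267.5),FR=(409,272.7),BR=(420,107.3),BL=(92.5,119.2))
tp=dict(FL=(52,618),FR=(655,578),BR=(628,290),BL=(40,327))
M=dict(FL=(-70,140),FR=(-70,-140),BR=(70,-140),BL=(70,140))
for k in tp: X,e=tri((w,*px[k]),TT(*tp[k])); print(k,"w-only@68",onz(w,*px[k],68).round(1),"t-only@68",onz(*TT(*tp[k]),68).round(1),"tri",X.round(1),e)
for nm,src in(("w",{k:onz(w,*px[k],68) for k in px}),("t",{k:onz(*TT(*tp[k]),68) for k in tp})):
    A=np.array([M[k] for k in px],float);B=np.array([src[k][:2] for k in px])
    a=A-A.mean(0);b=B-B.mean(0);th=np.arctan2((a[:,0]*b[:,1]-a[:,1]*b[:,0]).sum(),(a*b).sum())
    R=np.array([[np.cos(th),-np.sin(th)],[np.sin(th),np.cos(th)]])
    c=B.mean(0)-R@A.mean(0); print(nm,"centre",c.round(1),"yaw",np.degrees(th).round(2),"res",(A@R.T+c-B).round(1).tolist(),"bay",(c+R@[0,-69]).round(1))
# dial in hand
o=bot.observe(); d=onz(w,321,276,o["position"][2]-84+34); R=Ro.from_euler("xyz",o["ee_rot"],degrees=True); print("dial in tool",R.inv().apply(d-o["position"]).round(1))
print("pad back L/R",tri((w,274.5,124),TT(335,350))[0].round(1), tri((w,379,124),TT(530,343))[0].round(1))
E
```

```text
FL w-only@68 [ 454.8 -119.7   68. ] t-only@68 [ 451.3 -114.2   68. ] tri [ 451.8 -115.1   61. ] [0.0, 0.0]
FR w-only@68 [ 473.1 -399.    68. ] t-only@68 [ 470.5 -396.9   68. ] tri [ 471.  -400.4   61.5] [0.5, 0.5]
BR w-only@68 [ 613.  -391.8   68. ] t-only@68 [ 609.2 -392.2   68. ] tri [ 612.6 -395.    59.5] [1.6, 1.6]
BL w-only@68 [ 594.2 -108.3   68. ] t-only@68 [ 592.1 -110.8   68. ] tri [ 592.9 -110.3   70.2] [1.3, 1.3]
w centre [ 533.8 -254.7] yaw 3.78 res [[-0.1, 0.1], [0.0, 0.0], [-0.1, 2.0], [0.2, -2.1]] bay [ 538.3 -323.6]
t centre [ 530.8 -253.6] yaw 3.28 res [[1.6, -3.6], [-1.6, -0.4], [-0.5, 2.9], [0.6, 1.1]] bay [ 534.7 -322.4]
dial in tool [21.5 -1.2 50. ]
pad back L/R [ 591.9 -269.1    8.5] [ 598.1 -369.7    2.3]
```

```bash
python3 - <<'E'
from h import *
w=cam("wrist"); o=bot.observe(); C=-w["R"].T@w["t"]
R=Ro.from_euler("xyz",o["ee_rot"],degrees=True); print("cam in tool",R.inv().apply(C-o["position"]).round(1))
t=cam("top");s=cam("scene")
TT=lambda x,y:(t,380+x/4,115+y/4); SS=lambda x,y:(s,165+x/3,250+y/3)
delta([540,-323,112],3.7)
E
```

```text
cam in tool [ 73.2  -0.9 -81.4]
pos [ 508.9 -321.4  283.5] rot [180.    -0.     4.04] F [ 0.2 -0.4 -3.4] t 9.03 open 54.1
tool shift mm [ 30.9   3.8 171.5] turn [ 0.         -0.          0.34377468]
```

The wrist camera sits 73 mm on the tool's +x side and would come close to the open lid. I'll turn the timer half round instead, which the task allows, so the camera stays on the front side.

```bash
python3 -m inch '[[[0,0,0,0,0,-3],[0,0,0,0,0,-6],[0,0,0,0,0,-7],[0,0,0,0,0,-7],[0,0,0,0,0,-7],[0,0,0,0,0,-7],[0,0,0,0,0,-7],[0,0,0,0,0,-7],[0,0,0,0,0,-7],[0,0,0,0,0,-7],[0,0,0,0,0,-7],[0,0,0,0,0,-7],[0,0,0,0,0,-7],[0,0,0,0,0,-7],[0,0,0,0,0,-7],[0,0,0,0,0,-7],[0,0,0,0,0,-7],[0,0,0,0,0,-7],[0,0,0,0,0,-7],[0,0,0,0,0,-7]]]'
python3 -m inch '[[[0,0,0,0,0,-7],[0,0,0,0,0,-7],[0,0,0,0,0,-7],[0,0,0,0,0,-7],[0,0,0,0,0,-7],[0,0,0,0,0,-7],[0,0,0,0,0,-3],[0,0,0,0,0,0],[0,0,0,0,0,0]]]'
python3 - <<'E'
from h import *
w=cam("wrist","w7"); delta([533,-323,112],183.7); print(bot.observe()["joints"].round(1))
E
```

```text
clock: 10.7
position: [508.9, -321.4, 283.6]
ee_rot: [180.0, 0.0, 139.4]
force: [-0.1, -0.4, -3.4]
opening: 54.2
clock: 11.45
position: [508.9, -321.4, 283.6]
ee_rot: [-180.0, 0.0, -176.1]
force: [-0.0, -0.2, -3.5]
opening: 53.7
pos [ 508.9 -321.4  283.6] rot [-1.8000e+02  1.0000e-02 -1.7611e+02] F [-0.5  0.5 -2.9] t 11.5 open 53.7
tool shift mm [-23.9  -3.2 171.6] turn [-0.00572958  0.00572958  0.19480565]
[ -33.4   23.6   97.3    0.    59.1 -127.3]
```

View pics/w7.png

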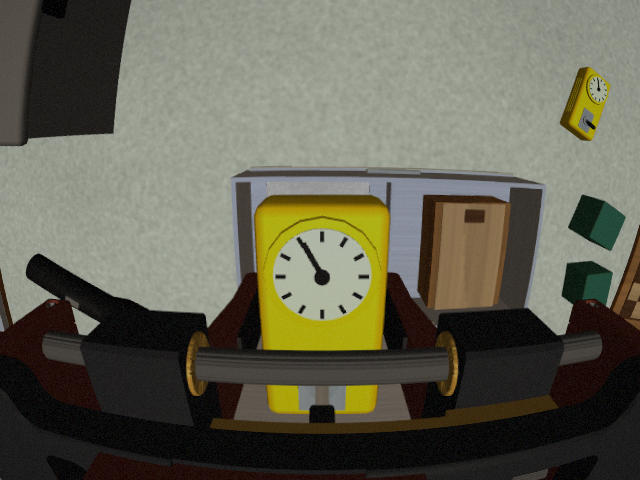

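The timer is still held level, the free bay is below it and the front rim is at row ~180, corners (233,179) and (546,186). A quick cross-check of the tin pose from this second wrist place, then I'll lower it.

```bash
python3 - <<'E'
from h import *
w=cam("wrist")
crop(w,225,155,330,60,2.4,"w7c")
for k,p in(("FR",(233,179)),("FL",(546,186))): print(k,onz(w,*p,68).round(1),onz(w,*p,60).round(1))
E
```

```text
FR [ 473.4 -395.9   68. ] [ 474.5 -397.8   60. ]
FL [ 455.2 -119.1   68. ] [ 455.8 -113.6   60. ]
```

View pics/w7c.png

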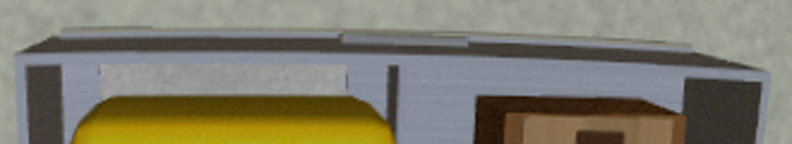

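```bash
python3 -m inch '[[[-0.013,-0.0015,0.01,0,0,0.2],[-0.0125,-0.0015,0.02,0,0,0],[0,0,0.03,0,0,0],[0,0,0.035,0,0,0],[0,0,0.035,0,0,0],[0,0,0.025,0,0,0],[0,0,0.012,0,0,0],[0,0,0,0,0,0],[0,0,0,0,0,0]]]'
python3 - <<'E'
from h import *
w=cam("wrist","w8"); delta([534.5,-323,92],183.7)
E
```

```text
clock: 12.3
position: [534.9, -322.8, 116.8]
ee_rot: [180.0, -0.0, -176.2]
force: [-0.6, -0.2, -2.2]
opening: 53.8
pos [ 535.5 -323.3  117.9] rot [-1.7993e+02  1.0000e-01 -1.7623e+02] F [ 1.1 -0.1 -2.4] t 12.35 open 53.5
tool shift mm [ 1.   0.4 25.9] turn [-0.06875494  0.09740283  0.07448451]
```

View pics/w8.png

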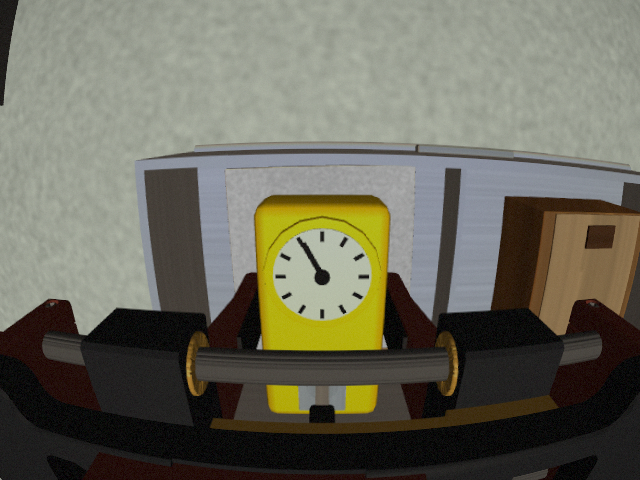

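The timer is over the pad with clear gaps on all sides. I'll lower it gently and watch the force.

```bash
python3 -m inch '[[[0,0,0.006,0,0,0],[0,0,0.006,0,0,0],[0,0,0.005,0,0,0],[0,0,0.003,0,0,0],[0,0,0.002,0,0,0],[0,0,0.001,0,0,0],[0,0,0,0,0,0],[0,0,0,0,0,0]]]'; python3 -c "
from h import *
delta([534,-323,92],183.7)"
```

```text
clock: 13.02
position: [534.6, -322.7, 93.6]
ee_rot: [-180.0, 0.0, -176.2]
force: [0.1, -0.1, -3.1]
opening: 53.6
pos [ 534.6 -322.7   93.6] rot [-1.8000e+02  1.0000e-02 -1.7621e+02] F [ 0.1 -0.1 -3.1] t 13.02 open 53.6
tool shift mm [ 0.7 -0.3  1.6] turn [-0.          0.00572958  0.09167325]
```

```bash
python3 -m inch '[[[0,0,0.001,0,0,0],[0,0,0.001,0,0,0],[0,0,0,0,0,0],[0,0,0,0,0,0]]]';python3 -m inch '[[[0,0,0.001,0,0,0],[0,0,0.0005,0,0,0],[0,0,0,0,0,0],[0,0,0,0,0,0]]]'
```

```text
clock: 13.35
position: [534.8, -322.7, 93.1]
ee_rot: [-180.0, 0.0, -176.2]
force: [-3.8, 3.0, 10.4]
opening: 53.9
clock: 13.68
position: [534.8, -322.8, 93.1]
ee_rot: [-180.0, 0.0, -176.2]
force: [-7.5, 4.9, 23.8]
opening: 53.6
```

```bash
python3 -m inch '[[[0,0,-0.0018,0,0,0],[0,0,0,0,0,0],[0,0,0,0,0,0]]]'; python3 -m inch '[[[0,0,0,0,0,0],[0,0,0,0,0,0],[0,0,0,0,0,0],[0,0,0,0,0,0]]]' 0.65; python3 -m inch '[[[0,0,-0.01,0,0,0],[0,0,-0.02,0,0,0],[0,0,-0.03,0,0,0],[0,0,-0.04,0,0,0],[0,0,-0.04,0,0,0],[0,0,-0.04,0,0,0],[0,0,-0.04,0,0,0],[0,0,-0.04,0,0,0],[0,0,-0.04,0,0,0],[0,0,0,0,0,0],[0,0,0,0,0,0]]]'
python3 - <<'E'
from h import *
w=cam("wrist","w9"); s=cam("scene"); crop(s,165,250,200,200,3,"s9"); t=cam("top"); crop(t,380,115,200,160,4,"t9"); delta([730,-165,384],93.7)
E
```

```text
clock: 13.93
position: [535.1, -323.0, 93.1]
ee_rot: [-180.0, 0.1, -176.2]
force: [-2.4, 1.6, 10.9]
opening: 54.0
clock: 14.27
position: [534.6, -322.7, 91.6]
ee_rot: [180.0, -0.0, -176.2]
force: [-0.9, -0.3, -0.3]
opening: 72.2
clock: 15.18
position: [535.2, -323.0, 395.5]
ee_rot: [-179.8, 0.3, -176.2]
force: [-0.4, -0.1, -0.9]
opening: 72.2
pos [ 533.9 -322.2  390.4] rot [ 1.7991e+02 -1.2000e-01 -1.7620e+02] F [-0.   0.1  0.3] t 15.33 open 72.4
tool shift mm [-206.1  143.8    6.1] turn [-2.29183118e-02 -1.66157761e-01  9.00976133e+01]
```

View pics/w9.png

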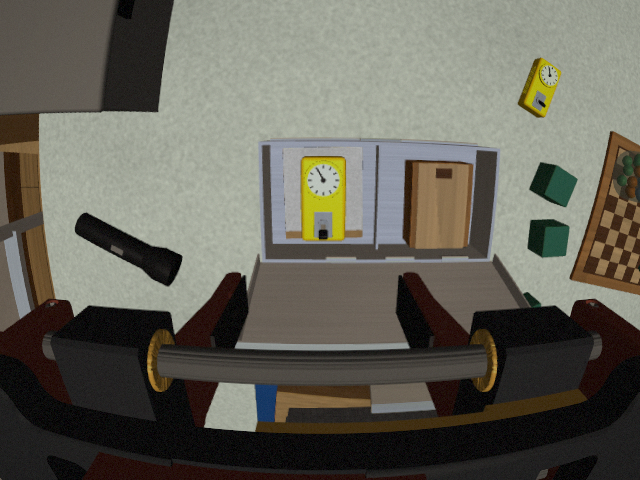

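View pics/s9.png

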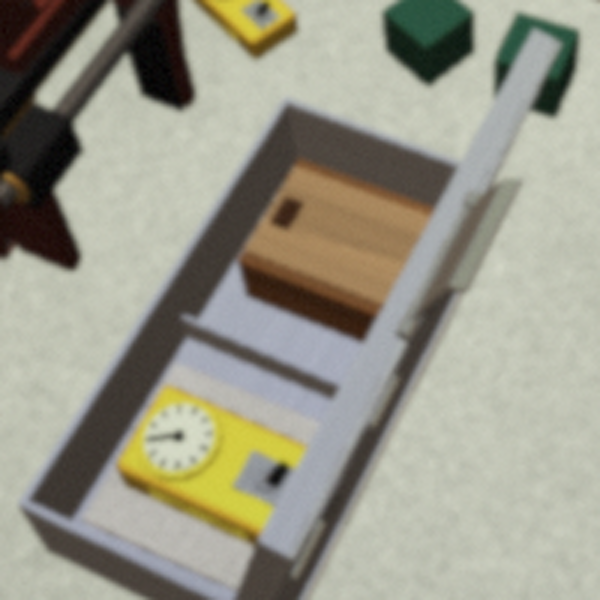

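View pics/t9.png

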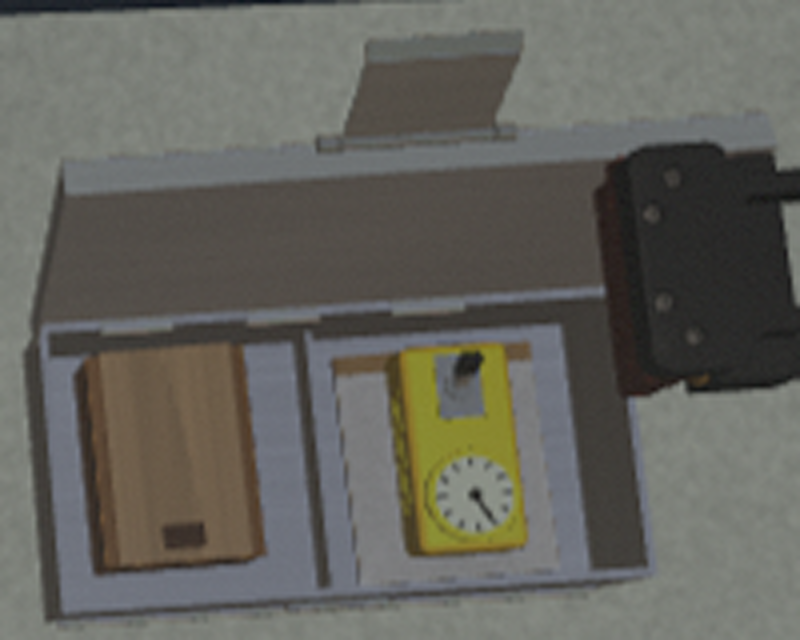

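The timer lies flat in the free bay, dial up at t9 (473,495), with the lever leaning to the back, away from the dial. The lid hasn't moved. Next I'll work out the lid-pushing path.

```bash
cat >> h.py <<'E'
TC=np.array([533.8,-254.7]); TY=3.78
def tin(x,y,z):
    a=np.radians(TY); return np.array([TC[0]+x*np.cos(a)-y*np.sin(a),TC[1]+x*np.sin(a)+y*np.cos(a),z])
def totin(p):
    a=np.radians(TY); d=np.array(p[:2])-TC; return np.array([d[0]*np.cos(a)+d[1]*np.sin(a),-d[0]*np.sin(a)+d[1]*np.cos(a),p[2]])
E
python3 - <<'E'
from h import *
t=cam("top"); 
delta(tin(145,85,384),93.8); print(tin(145,85,384))
for n,p in(("blue corner",(531,117)),("grey corner",(525,85)),("blue left",(333,118)),("brown",(367,98))): print(n,totin(onz(t,*p,80)).round())
TT=lambda x,y:(t,380+x/4,115+y/4)
# lid edge from top view on a sweep of lid angles: point at 140 from hinge
for a in (95,98,101,104,107,110):
    r=np.radians(a); X=[tin(70-140*np.cos(r)+3*np.sin(r),y,68+140*np.sin(r)) for y in(144,-144)]
    print(a,[((proj(t,x)-[380,115])*4).round().tolist() for x in X])
E
```

```text
pos [ 533.9 -322.2  389.9] rot [ 1.7989e+02 -1.6000e-01 -1.7620e+02] F [ 0.4 -0.4  0.2] t 15.38 open 72.6
tool shift mm [-149.4  152.3    5.8] turn [-3.43774677e-02 -2.11994384e-01  8.99944809e+01]
[ 672.88088269 -160.32570227  384.        ]
blue corner [ 203. -142.   80.]
grey corner [ 269. -139.   80.]
blue left [230. 239.  80.]
brown [266. 170.  80.]
95 [[66.0, 210.0], [777.0, 161.0]]
98 [[65.0, 194.0], [773.0, 144.0]]
101 [[63.0, 177.0], [769.0, 128.0]]
104 [[61.0, 162.0], [765.0, 113.0]]
107 [[59.0, 147.0], [760.0, 98.0]]
110 [[57.0, 133.0], [755.0, 84.0]]
```

```bash
python3 -m inch '[[[-0.015,0.015,0,0,0,0],[-0.025,0.025,0,0,0,0],[-0.028,0.028,0,0,0,0],[-0.028,0.028,0,0,0,0],[-0.028,0.028,0,0,0,0],[-0.025,0.028,0,0,0,5],[0,0,0,0,0,7],[0,0,0,0,0,7],[0,0,0,0,0,7],[0,0,0,0,0,7],[0,0,0,0,0,7],[0,0,0,0,0,7],[0,0,0,0,0,7],[0,0,0,0,0,7],[0,0,0,0,0,7],[0,0,0,0,0,7],[0,0,0,0,0,7],[0,0,0,0,0,7],[0,0,0,0,0,7],[0,0,0,0,0,1]]]' -1 20
python3 - <<'E'
from h import *
w=cam("wrist","w10"); delta(tin(145,85,267),93.8); print(totin(bot.observe()["position"]))
E
```

```text
clock: 17.05
position: [672.8, -161.0, 389.6]
ee_rot: [-179.8, -0.0, 86.5]
force: [-0.4, -0.4, -0.8]
opening: 0.2
pos [ 672.8 -161.   389.9] rot [-1.7983e+02 -4.0000e-02  8.6790e+01] F [-0.1  0.   0.2] t 17.1 open 0.3
tool shift mm [  0.6   0.4 122.9] turn [-0.17188734 -0.04583662 -7.01300341]
[144.88132215  84.31982698 389.86225352]
```

View pics/w10.png

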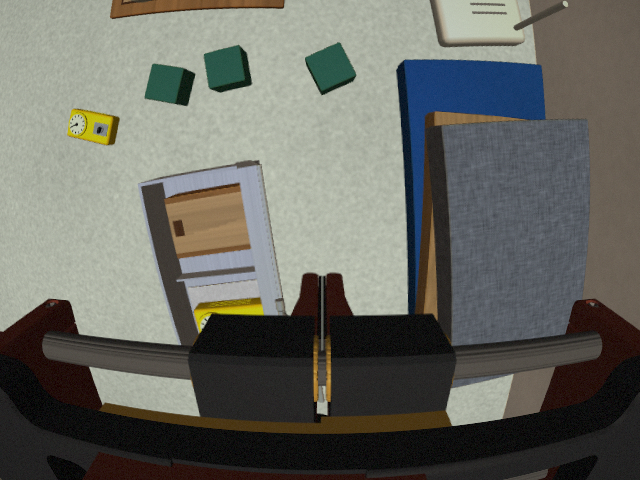

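```bash
python3 - <<'E'
from h import *
w=cam("wrist");t=cam("top"); crop(t,320,0,220,130,3.6,"t10")
E
```

```text
(no output)
```

View pics/t10.png

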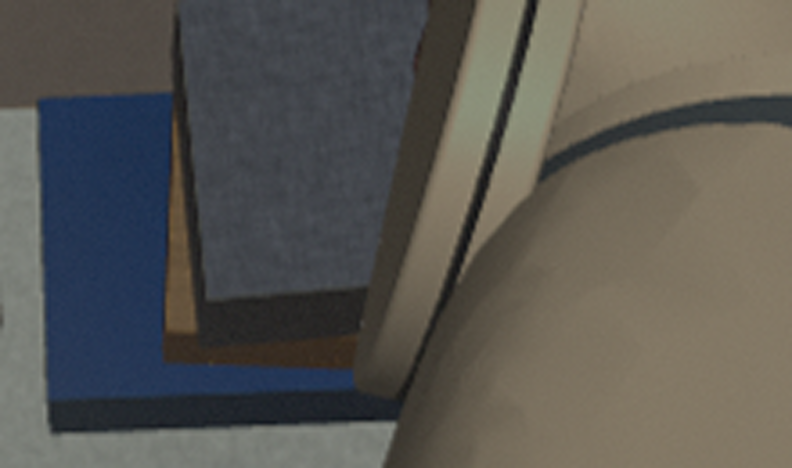

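```bash
python3 - <<'E'
from h import *
w=cam("wrist");t=cam("top")
for p in((440,126),(445,125)):
    X,e=tri((w,*p),(t,376.9,83.3)); print(totin(X).round(),e)
E
```

```text
[255. 158. 161.] [0.5, 0.5]
[263. 158. 147.] [1.3, 1.3]
```

```bash
python3 -m inch '[[[0,0,0.02,0,0,-3.5],[0,0,0.03,0,0,-3.5],[0,0,0.035,0,0,0],[0,0,0.025,0,0,0],[0,0,0.013,0,0,0],[0,0,0,0,0,0],[0,0,0,0,0,0]]]'
python3 - <<'E'
from h import *
delta(tin(145,85,267),93.8)
r=115
P=[np.array([145,185+80])]
for a in [105,99,93,87,81,75,69,63,57,51,45,39,33,27,21,15,9,5]:
    q=np.radians(a); P.append(np.array([70-r*np.cos(q)+3*np.sin(q)+13.5,68+r*np.sin(q)+3*np.cos(q)+80]))
P=np.array(P); d=np.diff(P,axis=0)
for a,b in zip(P[1:],d): print(a.round(), "row [0,%.4f,%.4f]"%(b[0]/1000,-b[1]/1000))
s=cam("scene"); crop(s,165,180,240,270,2.2,"s11")
E
```

```text
clock: 17.88
position: [673.4, -161.2, 269.0]
ee_rot: [-180.0, -0.0, 93.8]
force: [-0.4, -0.5, 0.8]
opening: 0.2
pos [ 673.4 -161.2  269. ] rot [-1.7998e+02 -1.0000e-02  9.3840e+01] F [-0.4 -0.5  0.8] t 17.88 open 0.2
tool shift mm [ 0.9 -0.5  2. ] turn [-0.02291831 -0.00572958  0.03437747]
[116. 258.] row [0,-0.0288,0.0067]
[104. 261.] row [0,-0.0117,-0.0028]
[ 93. 263.] row [0,-0.0119,-0.0016]
[ 80. 263.] row [0,-0.0120,-0.0003]
[ 68. 262.] row [0,-0.0120,0.0009]
[ 57. 260.] row [0,-0.0118,0.0022]
[ 45. 256.] row [0,-0.0115,0.0034]
[ 34. 252.] row [0,-0.0111,0.0046]
[ 23. 246.] row [0,-0.0106,0.0057]
[ 13. 239.] row [0,-0.0099,0.0068]
[  4. 231.] row [0,-0.0092,0.0078]
[ -4. 223.] row [0,-0.0083,0.0087]
[-11. 213.] row [0,-0.0073,0.0096]
[-18. 203.] row [0,-0.0063,0.0103]
[-23. 192.] row [0,-0.0052,0.0109]
[-27. 181.] row [0,-0.0040,0.0114]
[-30. 169.] row [0,-0.0028,0.0117]
[-31. 161.] row [0,-0.0012,0.0079]
```

View pics/s11.png

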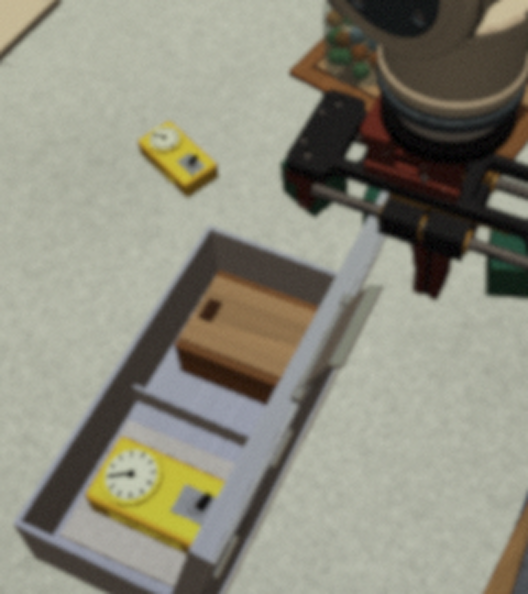

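The closed fingers (430,280) are behind the lid, beside the latch, with the body above the edge. Pushing now.

```bash
python3 -m inch '[[[0,-0.015,0.004,0,0,0],[0,-0.014,0.005,0,0,0],[0,-0.012,-0.002,0,0,0],[0,-0.012,-0.001,0,0,0],[0,-0.012,0,0,0,0],[0,-0.012,0.001,0,0,0],[0,-0.012,0.002,0,0,0],[0,-0.011,0.003,0,0,0]]]'
python3 - <<'E'
from h import *
s=cam("scene"); crop(s,165,180,240,270,2.2,"s12"); o=bot.observe(); print(totin(o["position"]),o["force"])
E
```

```text
clock: 18.6
position: [574.8, -168.3, 260.2]
ee_rot: [179.6, 0.1, 93.8]
force: [1.3, 0.2, 1.6]
opening: 0.3
[ 44.33843418  83.81710756 259.08708202] [-1.41352045  0.61755909 -0.22620386]
```

View pics/s12.png

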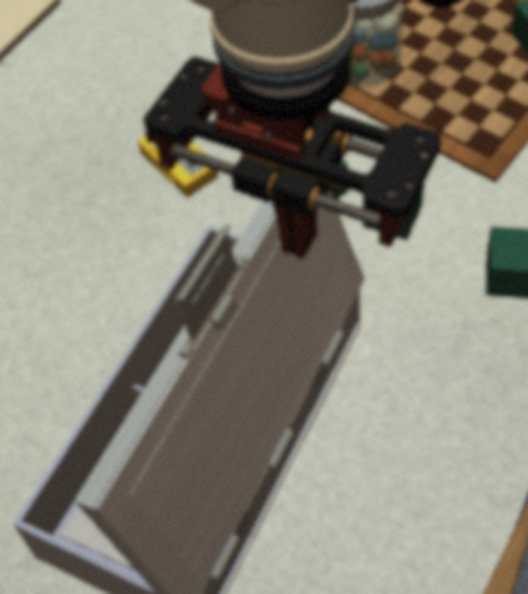

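Lid is moving as planned (about 65° now, latch still open). I'll carry on along the arc.

```bash
python3 -m inch '[[[0,-0.011,0.0065,0,0,0],[0,-0.0105,0.006,0,0,0],[0,-0.01,0.007,0,0,0],[0,-0.009,0.008,0,0,0],[0,-0.008,0.009,0,0,0],[0,-0.007,0.0095,0,0,0],[0,-0.006,0.01,0,0,0],[0,-0.005,0.011,0,0,0],[0,-0.004,0.0115,0,0,0],[0,-0.003,0.0115,0,0,0],[0,-0.001,0.006,0,0,0],[0,0,0.003,0,0,0],[0,0,0,0,0,0]]]'
python3 - <<'E'
from h import *
s=cam("scene"); crop(s,165,180,240,270,2.2,"s13"); o=bot.observe(); print(totin(o["position"]),o["force"])
E
```

```text
clock: 19.73
position: [499.4, -172.8, 157.8]
ee_rot: [180.0, 0.0, 93.8]
force: [0.2, -0.6, 0.4]
opening: 0.8
[-28.67553036  83.95392721 158.17586545] [-0.45496547  0.35409329 -1.27151348]
```

View pics/s13.png

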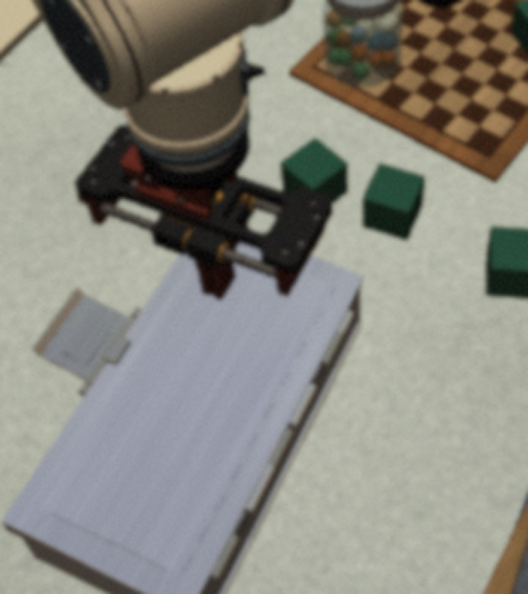

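```bash
python3 -m inch '[[[0,-0.01,0.003,0,0,0],[0,-0.01,0.002,0,0,0],[0,0,0.002,0,0,0],[0,0,0.001,0,0,0],[0,0,0,0,0,0],[0,0,0,0,0,0]]]'
python3 -m inch '[[[0,0,0.001,0,0,0],[0,0,0.001,0,0,0],[0,0,0,0,0,0]]]'
```

```text
clock: 20.28
position: [476.7, -173.7, 151.0]
ee_rot: [-179.7, -0.1, 93.8]
force: [-11.7, 0.5, 23.9]
opening: 0.5
clock: 20.53
position: [476.7, -173.7, 150.7]
ee_rot: [-179.7, -0.1, 93.8]
force: [-17.4, 2.7, 45.6]
opening: 0.7
```

The lid is firmly on its stop: 45 N with the fingertips at z≈71. I'll lift off and look at the lid and latch.

```bash
python3 -m inch '[[[0,0,-0.015,0,0,0],[0,0,-0.03,0,0,0],[0,0,-0.03,0,0,0],[-0.02,-0.02,-0.02,0,0,0],[-0.03,-0.02,0,0,0,0],[-0.03,-0.03,0,0,0,0],[0,0,0,0,0,0],[0,0,0,0,0,0]]]'
python3 - <<'E'
from h import *
w=cam("wrist","w14"); s=cam("scene"); crop(s,130,250,240,220,3,"s14"); t=cam("top"); crop(t,380,165,190,140,4,"t14");delta(tin(-118,0,200),93.8); print(totin(bot.observe()["position"]))
E
```

```text
clock: 21.2
position: [413.5, -259.1, 243.0]
ee_rot: [180.0, -0.0, 93.6]
force: [0.3, 0.6, -0.5]
opening: 0.5
pos [ 415.3 -257.3  242.7] rot [ 1.800e+02 -2.000e-02  9.382e+01] F [ 0.3 -0.1 -0.6] t 21.35 open 0.4
tool shift mm [-5.3  0.4 42.7] turn [ 0.         -0.01718873  0.01718873]
[-118.38997749    5.23834079  242.71530989]
```

View pics/w14.png

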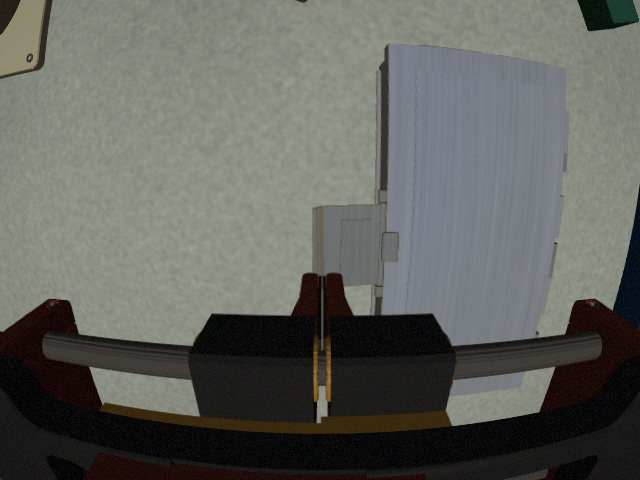

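View pics/s14.png

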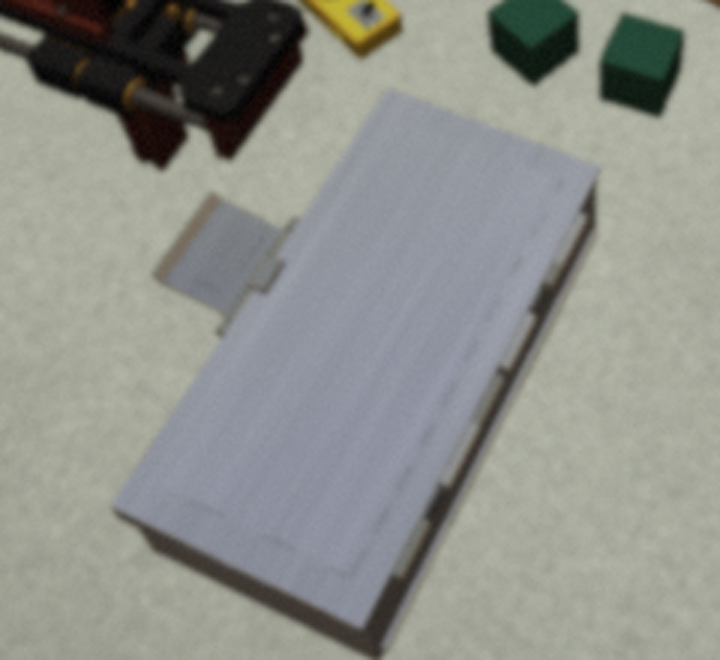

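View pics/t14.png

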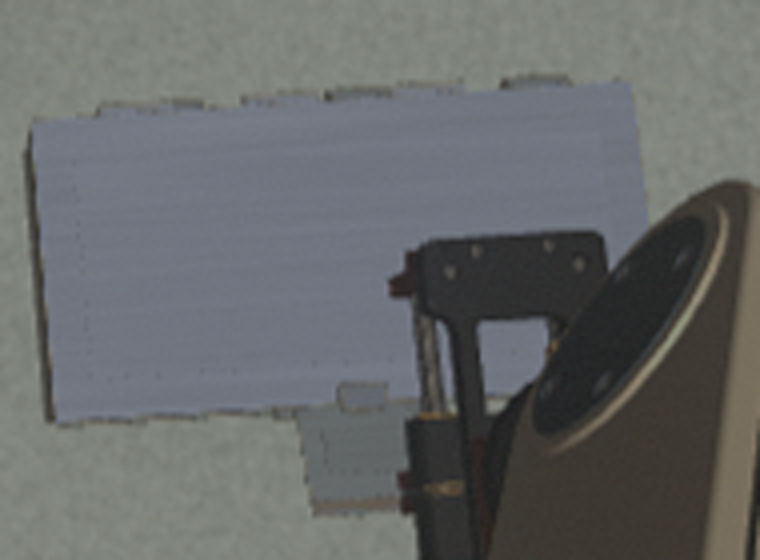

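The lid looks flush all round and the latch stands out in front, lip at wrist column ~315, rows 206–290. I'll locate the lip.

```bash
python3 - <<'E'
from h import *
w=cam("wrist"); s=cam("scene")
S=lambda x,y:(s,130+x/3,250+y/3)
X,e=tri((w,314,207),S(213,195)); print("lip L",X.round(1),totin(X).round(1),e)
X2=onz(*S(155,275),X[2]); print("lip R",totin(X2).round(1))
E=cv2
# lid corners height check
for n,p in(("FL",(392,88)),("BL",(600,170)),("FR",(117,512)),("BR",(365,628))): print(n,totin(onz(*S(*p),71)).round(1))
print("lid FL tri",totin(tri((w,388,45),S(392,88))[0]).round(1)," BL", totin(tri((w,565,68),S(600,170))[0]).round(1))
E
```

```text
lip L [ 407.6 -232.1   74.3] [-124.4   30.9   74.3] [0.8, 0.8]
lip R [-125.6  -27.2   74.3]
FL [-68.2 142.9  71. ]
BL [ 73.9 139.4  71. ]
FR [ -67.1 -145.8   71. ]
BR [  74.3 -143.9   71. ]
lid FL tri [-71.9 147.   63.3]  BL [ 73.2 145.1  66.5]
```

```bash
python3 -m inch '[[[-0.004,0.003,0.02,0,0,0],[0,0,0.03,0,0,0],[0,0,0.02,0,0,0],[0,0,0.01,0,0,0],[0,0,0.01,0,0,0],[0,0,0.01,0,0,0],[0,0,0.01,0,0,0],[0,0,0.01,0,0,0],[0,0,0.008,0,0,0],[0,0,0,0,0,0]]]'
python3 - <<'E'
from h import *
o=bot.observe(); print(totin(o["position"]),o["force"])
s=cam("scene"); crop(s,130,250,160,150,4,"s15")
E
```

```text
clock: 22.28
position: [417.8, -261.3, 113.5]
ee_rot: [-179.9, -0.1, 93.8]
force: [0.3, -0.3, 0.3]
opening: 0.2
[-116.23431087    1.02718794  113.4526346 ] [ 0.32615438 -0.33456043  0.33290119]
```

View pics/s15.png

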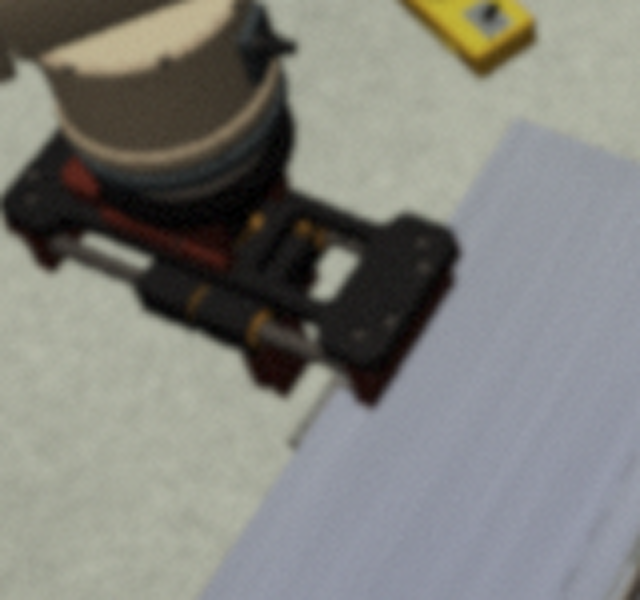

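The latch no longer sticks out, so it has swung down. I'll press it home with the finger's face.

```bash
python3 -m inch '[[[0,0.006,0.005,0,0,0],[0,0.006,0.003,0,0,0],[0,0.006,0,0,0,0],[0,0.003,0,0,0,0],[0,0.002,0,0,0,0],[0,0.001,0,0,0,0],[0,0,0,0,0,0]]]'
python3 -c "
from h import *
print(totin(bot.observe()['position']))"
```

```text
clock: 22.92
position: [442.1, -260.2, 107.0]
ee_rot: [-180.0, 0.0, 93.8]
force: [-1.8, -2.2, 1.2]
opening: 0.3
[-91.8396454    0.55886223 106.99817841]
```

```bash
python3 -m inch '[[[0,0.001,0,0,0,0],[0,0.001,0,0,0,0],[0,0,0,0,0,0]]]'
python3 -c "
from h import *
print(totin(bot.observe()['position']))"
```

```text
clock: 23.17
position: [442.4, -260.1, 106.9]
ee_rot: [-179.8, -0.1, 93.8]
force: [-11.7, -6.0, 7.1]
opening: 0.5
[-91.51496818   0.67246308 106.89445908]
```

Solid contact with the finger face at tin x ≈ −78, where the closed flap's outer face (−79) should be. I'll back off, clear and inspect.

```bash
python3 -m inch '[[[0,-0.01,0,0,0,0],[0,-0.03,0,0,0,0],[0,-0.04,0,0,0,0],[0,-0.03,-0.02,0,0,0],[0,0,-0.04,0,0,0],[0,0,-0.04,0,0,0],[0.03,0,-0.03,0,0,0],[0.04,0,-0.03,0,0,0],[0.04,0,-0.02,0,0,0],[0.04,0,0,0,0,0],[0.04,0,0,0,0,0],[0.03,0,0,0,0,0],[0,0,0,0,0,0],[0,0,0,0,0,0]]]'
python3 - <<'E'
from h import *
w=cam("wrist","w16"); s=cam("scene","s16"); t=cam("top","t16"); crop(s,130,250,240,220,3,"s16c"); crop(t,380,165,190,140,4,"t16c");print(bot.observe()["position"])
E
```

```text
clock: 24.33
position: [320.3, -56.4, 280.1]
ee_rot: [179.9, 0.0, 94.0]
force: [0.2, -0.0, 0.4]
opening: 0.3
[320.82879906 -58.33617823 279.97572985]
```

View pics/w16.png

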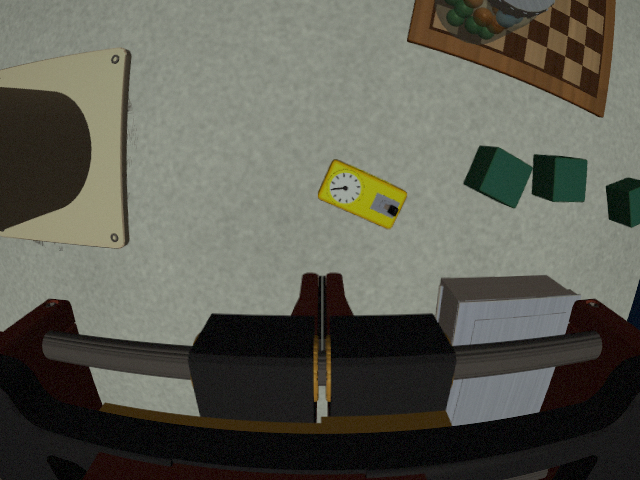

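View pics/s16c.png

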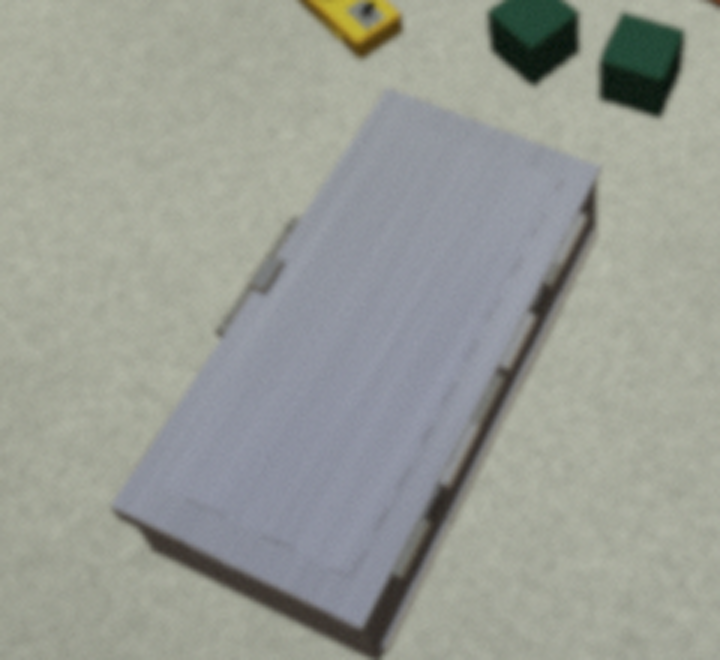

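View pics/t16.png

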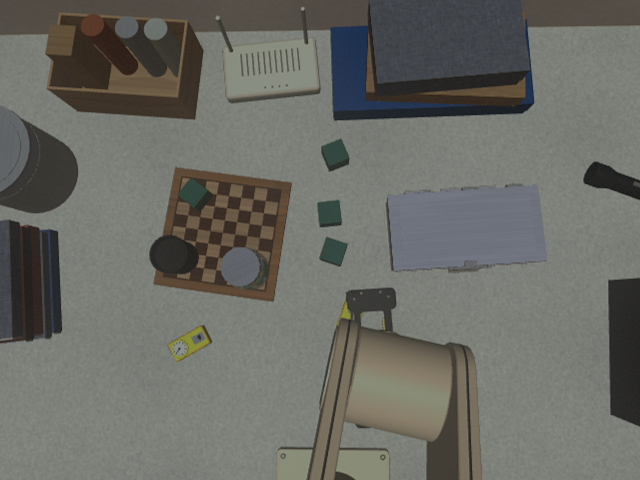

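The lid is shut and flush, and only the hinge knuckle remains at the latch (s16c (265,270)). The cubes, cup, jar and small timers are at their starting pixels. One last look at the latch from the top view, against the start.

```bash
python3 - <<'E'
import cv2,numpy as np
a=cv2.imread("pics/top0.png");b=cv2.imread("pics/t16.png")
print("diff boxes",[cv2.boundingRect(k) for k in cv2.findContours((cv2.absdiff(a,b).max(2)>40).astype(np.uint8),0,1)[0] if cv2.contourArea(k)>15])
E
```

```text
diff boxes [(279, 468, 30, 12), (324, 467, 11, 13), (309, 466, 13, 14), (309, 450, 7, 17), (323, 449, 6, 18), (381, 427, 29, 9), (348, 420, 23, 8), (314, 373, 17, 74), (320, 288, 155, 192), (449, 267, 33, 5), (463, 201, 50, 9), (392, 189, 150, 73), (233, 176, 48, 50), (387, 152, 186, 118), (459, 128, 51, 25)]
```

View pics/t16c.png

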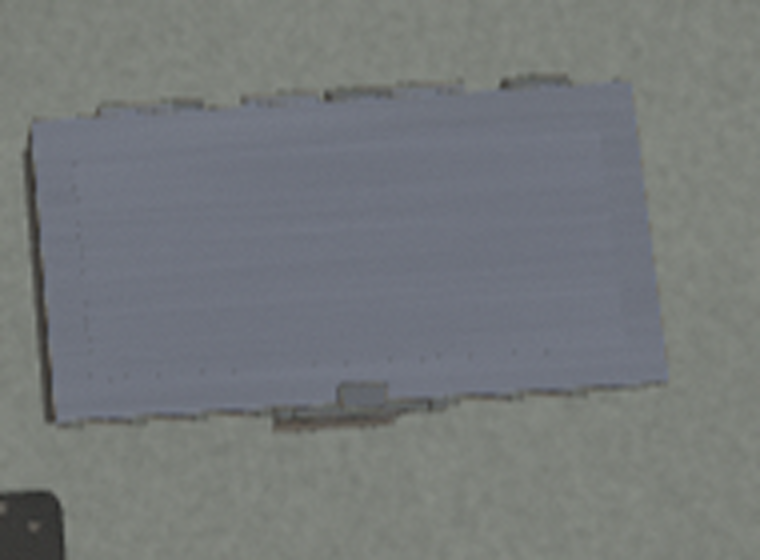

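```bash
python3 -c "
from h import *
t=cam('top')
for p in((-79,0,17),(-79,0,66),(-100,0,25)): print(p,((proj(t,tin(*p))-[380,165])*4).round())
bot.hand_in()"
```

```text
(-79, 0, 17) [332. 418.]
(-79, 0, 66) [361. 411.]
(-100, 0, 25) [341. 459.]
the job is handed in; nothing more can be done
```

The job is done and handed in at about 24.5 s of the 64 s allowed; it reported no verdict.

I flipped the timer's toggle to off and set the timer down, dial up, on the score pad in the free bay. Then I pushed the lid shut beside the latch, and only after that pushed the latch down and pressed it home.

**Last checks**
- **Toggle:** the lever leaned away from the dial (off) in both views after placing. With the lid shut, it can't be seen any more.
- **Timer:** it was lowered into contact, then released. I pressed to about 24 N to confirm contact and eased to 11 N before opening the fingers. Flipping the toggle had first slid the timer a few millimetres on the board.
- **Lid:** it reached its stop, with 45 N at the fingertips at z ≈ 71 mm, and looks flush in the top and scene views.
- **Latch:** the flap stopped the finger at tin x ≈ −78 mm; its closed outer face is at −79. The top view shows only a thin lip strip, a millimetre or two in front of where a flat flap would project. A flap still open would stick out much further.
- **Everything else:** before and after top views differ only at the timer's old spot, the tin and the arm. One small timer is partly hidden by the arm there, but the wrist view shows it in place.

**What disagreed:** early two-view heights came out 5–10 mm low for the tin rim and the timer top. The wrist view matched the stated heights better, and I used those.

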